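Fit the guide rod of a slide-scanning stage

TASK

Fit the loose steel guide rod to the front of the slide-scanning stage: slide it, bevelled end first, through the right-hand end support, the bearing block on the saddle and the left-hand end support, until its collar sits against the right-hand support, and let go. The front bearing block is only finger-tight and may stand several millimetres nearer to or farther from you than the line of the supports, so feel gently for its bore, let the rod draw it into line, and never force the rod against the stage. Leave the other things on the bench as they are.

Things in the scene. Friction and masses are not known exactly. Their poses are not given: they have to be found in the camera images.
- stage: Slide-scanning stage, fixed to the bench: aluminium plate 190 x 300 mm on feet, its top 26 mm above the bench. Origin: centre of the underside; z up, y along the rods (to the robot's left), x away from the robot. Rod lines at x = -55 mm (front, empty) and +55 mm (rear, rod fitted), axes 61 mm above the bench. Motor, lead screw and slide holder lie between them, none over 68 mm high.
- right_hole (a point): Centre of the bore of the right-hand end support of the front line, at its outer (right) face, where the rod enters; axes as the stage's, y is the direction of insertion. Fixed support 48 mm wide, 16 mm thick (y -138 to -122 mm in the stage frame), top 78 mm above the bench. Bore 17.6 mm, its edges not bevelled.
- block_line (a point): Point on the front line, 138 mm along y from right_hole, where the middle of the bearing block's bore would be if in line. The block (48 wide, 20 mm along y, top 80 mm above the bench, bore 17.6 mm at the right height) sits finger-tight in cross slots: it really stands up to 9 mm off this point along stage x, either way, not measured, and shifts along x under about 3 N sideways.
- left_hole (a point): Centre of the bore (17.6 mm) of the fixed left-hand end support at its outer (left) face, 276 mm along y from right_hole and in line with it; 16 mm thick (stage y +122 to +138 mm). The bores leave 1.6 mm of play, so the nose may arrive here a millimetre or two low or to one side: swing the tail to centre it.
- rod_mid (a point): Middle of the loose steel guide rod: 16 mm across, 346 mm long, about 0.55 kg, at first level in two wooden V notches, axis 30 mm above the bench. y axis along the rod to the nose, at first roughly the stage's y. Balances about 14 mm from here towards the collar. Notches (16 mm along the rod) 100 mm either side of the rest's middle, which is within 15 mm of here; between them a board 4 mm high.
- rod_nose (a point): Centre of the bevelled end face of the rod, 173 mm along +y from rod_mid; the bevel narrows from 16 to 14 mm over the last 2 mm. Goes in first.
- rod_collar (a point): Centre of the front face (towards the nose) of the shaft collar fixed on the rod, 115 mm along -y from rod_mid, 288 mm behind the nose. Collar 34 mm across, 13 mm thick; behind it 45 mm of plain rod stick out as a tail to push by. Rod home: this face touches the right-hand support at right_hole and the nose stands 12 mm out of the left-hand support.
- eyepiece: Bystander: black eyepiece standing on the bench, 33 mm across, 56 mm tall; origin at the centre of its underside.
- slidebox: Bystander: grey and white box of slides, 95 x 165 x 34 mm; origin at the centre of its underside.
- phone: Bystander: black telephone lying flat, 72 x 150 x 9 mm; origin at the centre of its underside.
- eraser: Bystander: white eraser in a sleeve, 22 x 50 x 13 mm; origin at the centre of its underside.

How it is judged:
On the way, in this order (a step that is already met when the one before it is completed fails the run):
1. the rod's nose is through the right-hand support (y of rod_nose in the frame of stage between -0.115 and -0.012 m and x of rod_nose in the frame of stage between -0.071 and -0.039 m and height (world z) of rod_nose between 0.051 and 0.071 m and angle between the y axis of rod_mid and the y axis of stage, either way round below 0.12 rad), for 0.05 s.
2. the nose is through the bearing block (y of rod_nose in the frame of stage between 0.012 and 0.12 m and x of rod_nose in the frame of stage between -0.071 and -0.039 m and height (world z) of rod_nose between 0.057 and 0.065 m), for 0.05 s.
3. the nose is through the left-hand support (y of rod_nose in the frame of stage above 0.138 m and distance between rod_nose and left_hole below 0.015 m), for 0.05 s.
At the end, for the whole second after the job is handed in: The rod lies through all three bores at rest, its collar's front face within 2.5 mm of the right-hand support's bore centre (no gap left), its nose out of the left-hand support, its axis within 0.015 rad of the stage's y, and is let go (distance between rod_collar and right_hole below 0.0025 m and distance between rod_nose and left_hole below 0.0145 m and angle between the y axis of rod_mid and the y axis of stage, either way round below 0.015 rad and linear speed of rod below 0.01 m/s); the robot touches nothing.
It fails at once if the rod is forced against the stage (over 40 N) (contact force between rod and stage above 40 N).
It fails at once if the eyepiece is disturbed (moved over 10 mm) (distance of eyepiece from where it was at the start of the episode above 0.01 m).
It fails at once if the slide box is disturbed (moved over 10 mm) (distance of slidebox from where it was at the start of the episode above 0.01 m).
It fails at once if the phone is disturbed (moved over 10 mm) (distance of phone from where it was at the start of the episode above 0.01 m).
It fails at once if the eraser is disturbed (moved over 10 mm) (distance of eraser from where it was at the start of the episode above 0.01 m).
It also fails if it takes over 72 s, if anything falls off the work surface, if the arm or the gripper's body presses on something with over 40 N, if the wrist force passes 120 N, or if a joint passes its speed limit or range.

ROBOT

A 7-joint arm with a two-finger parallel gripper is mounted at the origin on the work surface. World frame = base frame: x ahead of the robot, y to its left, z up, the work surface at z = 0. Lengths are in m, angles in rad, forces in N, time in s.
With the tool pointing down it reaches from about 0.35 to 0.9 m from the base axis. Payload 7.2 kg.
Tool frame: the origin (TCP) lies at the very end of the fingers, on their centre line; the grasp point (between the pads) lies 19 mm behind it (r.tcp_to_grasp is the distance from the TCP to the grasp point, in m); z points along the fingers, x is the direction in which the jaws open and shut, and the axes are right-handed (so a half turn about z gives the same grasp; the last joint's range is limited). The gripper opens to 88 mm and grips with 3 to 60 N. Pads are 20 mm wide; open, the fingers measure 115 mm over their backs; the gripper's body (75 mm by 178 mm) begins 61 mm behind the grasp point.
Start: joints at [1.134, 0.411, -0.013, 1.596, 0.006, 1.134, -0.082], TCP at [0.225, -0.583, 0.223] pointing down, gripper open.
Joint ranges: [-2.95, 2.95], [-0.29, 1.99], [-1.47, 1.44], [0.14, 2.54], [-1.03, 4.17], [0.13, 1.85], [-2.86, 2.86]. Speed limits (rad/s): [2.39, 2.39, 3.01, 3.01, 3.14, 3.14, 3.14].

INTERFACE

Orientations are given as a unit quaternion [w, x, y, z].
In Python, from cell import get_obs, snapshot, camera_info, finish_job, r gives the robot as it stands.
- The arm moves only by the tool jog_arm, never from a script. Its argument "steps" is a list that holds one entry, the list of rows, each a list of 7 numbers: the shift along the tool's x, y, z in mm, then the turn, a rotation vector about the tool's x, y, z in degrees, then the closure, from -1 (fully open) to 1 (shut). In form: [[[x, y, z, ax, ay, az, grip], ...]]. A call has 1 to 8 rows; each row shifts and turns the pose as measured when the row begins, along the tool's axes as they then stand; what a row does not reach is not made up. A row lasts 1/12 s, in which the tool goes at most 41.7 mm and 7.16 degrees, less where a joint would pass 70% of its speed; a pose out of reach is approached as far as the arm can. A call is refused whole if a number of a shift passes 41.7 or a number of a turn 7.16, either way. A call with a gripper value outside its range is refused whole. The fingers move at their own pace and stop on an object; the grip force is fixed at half the most. Time passes only in rows, so rows that do not move let the fingers close. It gives the time, the measured TCP pose, the force and the opening at its end, in the units of the state.
- get_obs(): the state, without advancing time (a new reading comes with each control period).
- snapshot(name): name is "scene" or "side" or "wrist"; returns the picture (400x640x3 uint8, blue, green, red); there is no depth.
- camera_info(name): a dict with "mtx" (3x3 intrinsics, pixels), "distortion" ([k1, k2, p1, p2, k3] as OpenCV has them; the pictures are not rectified), "rvec" (rotation vector, rad) and "tvec" (3), from world to camera coordinates, as OpenCV has them. Camera axes: x right, y down, z forward; pixel columns grow to the right and rows downward; lengths in m; the calibration is good to about 2 mm. A picture is of the moment at which its call begins: read the wrist's pose just before it. camera_info takes no time and is no camera call; for the wrist camera it gives the pose at the moment of the call.
- finish_job(): hands the job in, once; it reports no verdict.
The state is a dict: "time_s": time; "joint_positions": joint angles; "qvel": joint speeds; "tau": joint torques, N m; "tcp_pos": TCP position; "orientation": TCP orientation; "contact_force": force on the tool from outside, world axes, zero at the start; "wrist_torque": the same for the moment, N m; "gripper_width": finger opening in m.
Only numpy, scipy, OpenCV 4.12 (cv2) and the standard library are available. Lean on these libraries where they do the work, as an engineer would, in place of code of your own. Each camera call takes 0.05 s, during which the arm holds its last target.

## Working session

There is one attempt and no reset: what is moved stays moved. The work goes in short steps, Python scripts to look and compute and a tool call to move; the robot and the scene stay as the last step left them, time stands still between calls to the robot, and variables do not carry over. Pictures are saved under pics/ and viewed, and the job is handed in when it is done.

Besides the shell and the picture viewer there is one more tool, called after "Request:" as name(argument=value, ...) on one line, values as JSON. jog_arm: Moves the arm, as the interface text tells. Its arguments: {"type":"object","properties":{"steps":{"type":"array"}},"required":["steps"]}

```bash
mkdir -p pics; ls
python3 - <<'E'
from cell import *
import cv2
o=get_obs();print(o)
for n in ["scene","side","wrist"]:
    cv2.imwrite(f"pics/{n}0.png",snapshot(n)); c=camera_info(n);print(n,c)
E
```

```text
pics
{'time_s': 0.0, 'joint_positions': array([ 1.13381408,  0.41186098, -0.01267812,  1.59702258,  0.00562745,
        1.13428521, -0.08222282]), 'qvel': array([ 0.00037617,  0.00165023, -0.00191166,  0.00048035,  0.00106882,
       -0.00087347,  0.00084451]), 'tau': array([-9.61976798e-05, -5.87948477e+01,  6.41513262e-01, -2.91069353e+01,
       -5.39339706e-02,  1.84076739e-02,  1.27708731e-04]), 'tcp_pos': array([ 0.22505813, -0.58254882,  0.2218423 ]), 'orientation': array([-3.72837425e-04,  8.24761319e-01, -5.65480480e-01, -6.74141915e-04]), 'contact_force': array([ 0.02605631,  0.16961115, -0.89323704]), 'wrist_torque': array([ 0.01848021, -0.02907541, -0.00910074]), 'gripper_width': 0.08763204897299809}
scene {'mtx': array([[412.21062475,   0.        , 321.24317218],
       [  0.        , 412.21062475, 197.85040786],
       [  0.        ,   0.        ,   1.        ]]), 'distortion': array([0.0317153, 0.       , 0.       , 0.       , 0.       ]), 'rvec': array([ 1.97338358,  1.5161281 , -0.57459583]), 'tvec': array([-0.21083675, -0.35115454,  1.63995039])}
side {'mtx': array([[427.64915589,   0.        , 320.60088764],
       [  0.        , 427.64915589, 194.76802508],
       [  0.        ,   0.        ,   1.        ]]), 'distortion': array([0.00119257, 0.        , 0.        , 0.        , 0.        ]), 'rvec': array([ 0.98498002, -2.23894511,  1.21140824]), 'tvec': array([0.43897562, 0.27958749, 0.78245335])}
wrist {'mtx': array([[315.73539719,   0.        , 321.24993173],
       [  0.        , 315.73539719, 200.9833162 ],
       [  0.        ,   0.        ,   1.        ]]), 'distortion': array([0.00631918, 0.        , 0.        , 0.        , 0.        ]), 'rvec': array([-2.37248111,  1.62513391,  0.25505896]), 'tvec': array([-0.62496409, -0.03700026,  0.39297186])}
```

View pics/scene0.png

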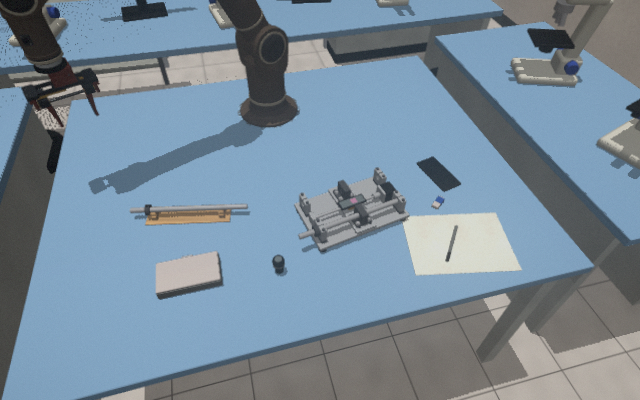

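View pics/side0.png

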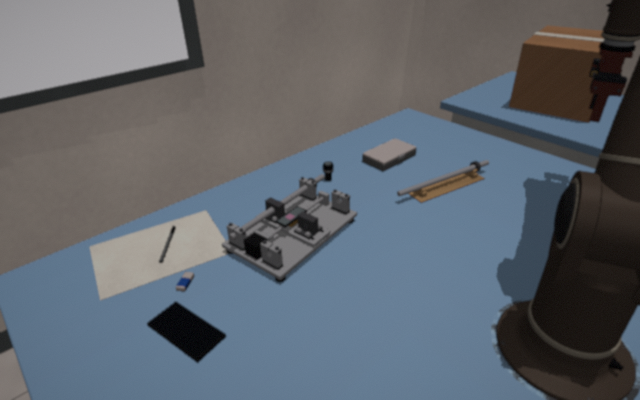

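View pics/wrist0.png

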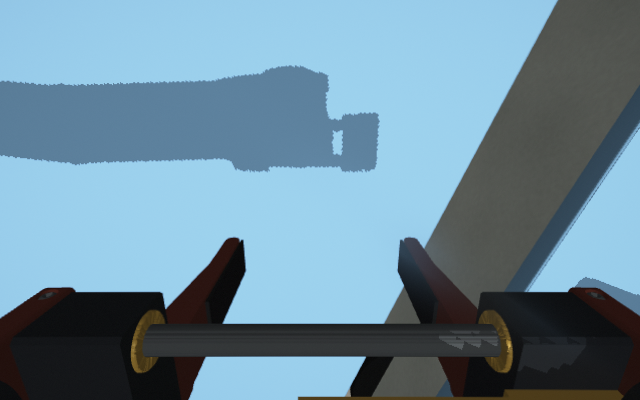

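```bash
cat > h.py <<'E'
import numpy as np, cv2
from cell import *
from scipy.spatial.transform import Rotation as R
def ray(ci,p):
    u=cv2.undistortPoints(np.array([[p]],float),ci["mtx"],ci["distortion"])[0,0]
    Rm=cv2.Rodrigues(ci["rvec"])[0]; d=Rm.T@np.array([u[0],u[1],1]); return -Rm.T@ci["tvec"], d/np.linalg.norm(d)
def plane(ci,p,z):
    c,d=ray(ci,p); return c+d*(z-c[2])/d[2]
def tri(l):
    A=np.zeros((3,3));b=np.zeros(3)
    for ci,p in l:
        c,d=ray(ci,p);M=np.eye(3)-np.outer(d,d);A+=M;b+=M@c
    x=np.linalg.solve(A,b); return x,[np.linalg.norm((np.eye(3)-np.outer(ray(ci,p)[1],ray(ci,p)[1]))@(x-ray(ci,p)[0])) for ci,p in l]
def proj(ci,P):
    return cv2.projectPoints(np.array(P,float).reshape(-1,3),ci["rvec"],ci["tvec"],ci["mtx"],ci["distortion"])[0][:,0]
def crop(img,x,y,w,h,s,f):
    cv2.imwrite(f,cv2.resize(img[y:y+h,x:x+w],None,fx=s,fy=s,interpolation=cv2.INTER_CUBIC))
def Rt(o): 
    q=o["orientation"]; return R.from_quat([q[1],q[2],q[3],q[0]]).as_matrix()
E
python3 - <<'E'
from h import *
s=cv2.imread("pics/scene0.png");d=cv2.imread("pics/side0.png")
crop(s,120,190,140,45,5.7,"pics/c1.png")
crop(s,285,160,135,95,5.9,"pics/c2.png")
crop(d,390,150,110,60,7,"pics/c3.png")
crop(d,215,165,150,120,5,"pics/c4.png")
S=camera_info("scene")
for p in [(131,212),(246,207),(300,236),(350,205),(405,215)]: print(plane(S,p,.03 if p[0]<290 else .061))
D=camera_info("side")
for p in [(490,163),(399,191)]: print(plane(D,p,.03))
E
```

```text
[ 0.44972111 -0.49105683  0.03      ]
[ 0.51631444 -0.15877852  0.03      ]
[ 0.68810045 -0.02976331  0.061     ]
[0.61407235 0.13972979 0.061     ]
[0.69128219 0.28252337 0.061     ]
[ 0.42988721 -0.49433395  0.03      ]
[ 0.51861572 -0.16837062  0.03      ]
```

View pics/c1.png

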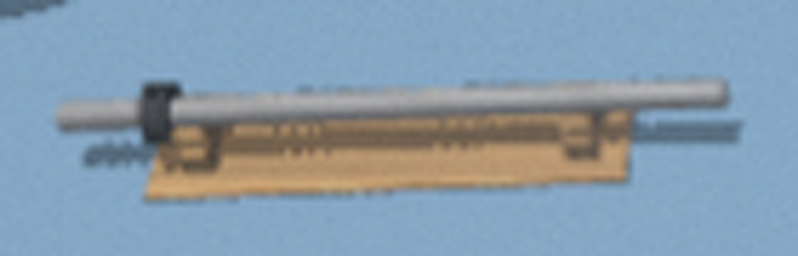

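View pics/c2.png

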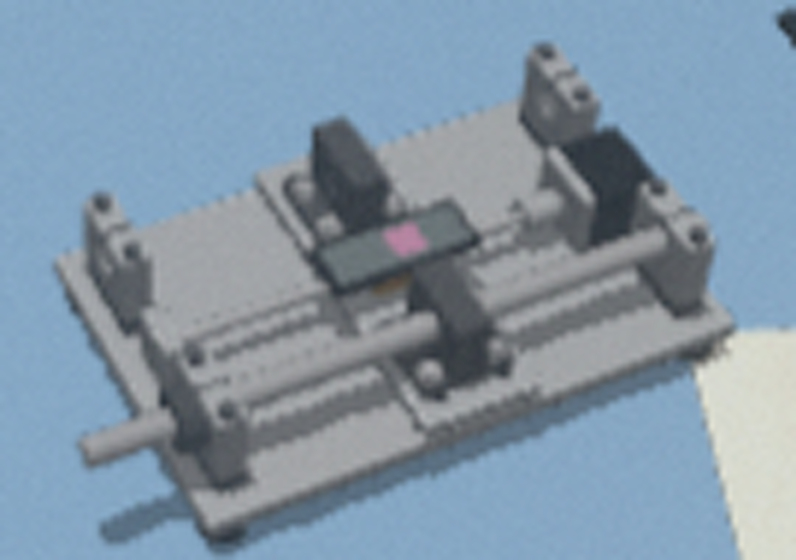

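View pics/c3.png

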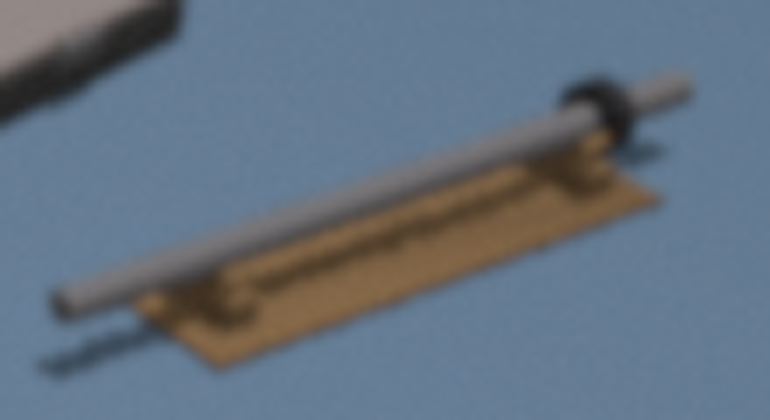

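View pics/c4.png

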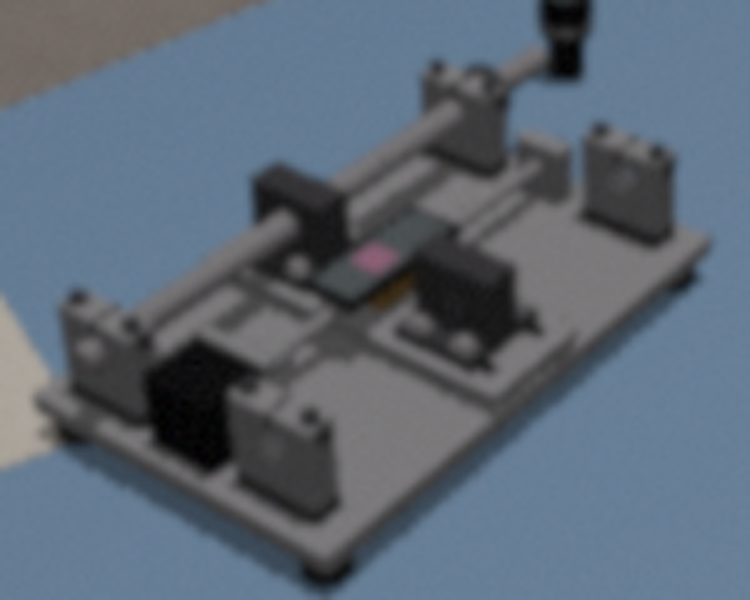

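```bash
cat > fit.py <<'E'
from h import *
from scipy.optimize import least_squares
S=camera_info("scene");D=camera_info("side")
a=lambda p:(285+p[0]/5.9-.5,160+p[1]/5.9-.5)
b=lambda p:(215+p[0]/5-.5,165+p[1]/5-.5)
P=[(S,a((62,262)),(-.095,-.15,.026)),(S,a((208,522)),(.095,-.15,.026)),(S,a((732,326)),(.095,.15,.026)),
(D,b((328,555)),(-.095,.15,.026)),(D,b((38,397)),(.095,.15,.026)),(D,b((710,238)),(-.095,-.15,.026)),
(S,a((95,452)),(.055,-.2,.061))][:6]
def w(v,q): 
    c,s=np.cos(v[2]),np.sin(v[2]); return [v[0]+c*q[0]-s*q[1],v[1]+s*q[0]+c*q[1],q[2]]
f=lambda v:np.concatenate([proj(ci,w(v,q))[0]-p for ci,p,q in P])
r_=least_squares(f,[.62,.13,-.2]);v=r_.x;print(v,np.degrees(v[2]),r_.fun.round(1))
for n,q in dict(rh=(-.055,-.138,.061),bl=(-.055,0,.061),lh=(-.055,.138,.061)).items(): print(n,w(v,q))
a=lambda p:(120+p[0]/5.7-.5,190+p[1]/5.7-.5)
b=lambda p:(390+p[0]/7-.5,150+p[1]/7-.5)
nose=tri([(S,a((727,92))),(D,b((62,302)))]); tail=tri([(S,a((60,115))),(D,b((688,88)))])
col=tri([(S,a((162,110))),(D,b((597,108)))])
print(nose,tail,col)
print(np.linalg.norm(nose[0]-tail[0]))
d=nose[0]-tail[0];print(d/np.linalg.norm(d), np.degrees(np.arctan2(-d[0],d[1])))
E
python3 fit.py
```

```text
[0.59901772 0.14818659 0.18640924] 10.680462735643017 [-2.  -0.8 -0.1  0.9  0.5 -0.8 -0.2  0.9 -1.5 -0.5  0.6 -0.6]
rh [np.float64(0.5705462884571229), np.float64(0.0023840643923721816), 0.061]
bl [np.float64(0.5449705354039608), np.float64(0.13799335926467685), 0.061]
lh [np.float64(0.5193947823507987), np.float64(0.2736026541369815), 0.061]
(array([ 0.51239173, -0.1559165 ,  0.0321785 ]), [np.float64(0.0013300368122424447), np.float64(0.0013300368122424661)]) (array([ 0.43812943, -0.49490268,  0.02937332]), [np.float64(0.0006562489634360571), np.float64(0.0006562489634360318)]) (array([ 0.45201166, -0.44273592,  0.03369799]), [np.float64(0.0007493376795387301), np.float64(0.0007493376795387474)])
0.3470365818318695
[0.21398982 0.97680245 0.00808323] -12.356678975540989
```

```bash
cat >> h.py <<'E'
def plan(tgt,yaw,n,o=None,quiet=False,tilt=None):
    """rows from present pose to TCP tgt, tool down, tool x at world angle yaw (deg)"""
    o=o or get_obs(); p=np.array(o["tcp_pos"]);M=Rt(o)
    c,s=np.cos(np.radians(yaw)),np.sin(np.radians(yaw))
    T=np.array([[c,s,0],[s,-c,0],[0,0,-1]])
    rv=R.from_matrix(M.T@T).as_rotvec()
    for i in range(n):
        d=M.T@((np.array(tgt)-p)/(n-i)) if i==0 else M.T@step
        if i==0: step=(np.array(tgt)-p)/n
        print([round(x,1) for x in d*1000]+[round(x,2) for x in np.degrees(rv/n)])
        M=M@R.from_rotvec(rv/n).as_matrix()
E
python3 - <<'E'
from h import *
o=get_obs();M=Rt(o);ci=camera_info("wrist");Rm=cv2.Rodrigues(ci["rvec"])[0]
print("cam in tool",M.T@(-Rm.T@ci["tvec"]-o["tcp_pos"]),"\n",M.T@Rm.T)
S=camera_info("scene")
for p in [(279,270),(157,293),(221,278),(218,255),(156,262)]: print(plane(S,p,0 if p[1]>265 else .034))
plan([.470,-.350,.16],-12.4,9)
E
```

```text
cam in tool [ 0.0005014  -0.08502344 -0.16285717] 
 [[ 9.99999764e-01  6.30168925e-04  2.73815159e-04]
 [-6.83634934e-04  9.52447783e-01  3.04701089e-01]
 [-6.87814829e-05 -3.04701204e-01  9.52447989e-01]]
[ 0.74214559 -0.10361757  0.        ]
[ 0.72873779 -0.42601559  0.        ]
[ 0.72658851 -0.26023814  0.        ]
[ 0.67404804 -0.25737287  0.034     ]
[ 0.65415688 -0.41933743  0.034     ]
[np.float64(-14.3), np.float64(-34.7), np.float64(6.9), np.float64(-0.0), np.float64(0.01), np.float64(-6.27)]
[np.float64(-10.4), np.float64(-36.1), np.float64(6.9), np.float64(-0.0), np.float64(0.01), np.float64(-6.27)]
[np.float64(-6.4), np.float64(-37.0), np.float64(6.9), np.float64(-0.0), np.float64(0.01), np.float64(-6.27)]
[np.float64(-2.3), np.float64(-37.5), np.float64(6.9), np.float64(-0.0), np.float64(0.01), np.float64(-6.27)]
[np.float64(1.8), np.float64(-37.5), np.float64(6.9), np.float64(-0.0), np.float64(0.01), np.float64(-6.27)]
[np.float64(5.9), np.float64(-37.1), np.float64(6.9), np.float64(-0.0), np.float64(0.01), np.float64(-6.27)]
[np.float64(9.9), np.float64(-36.2), np.float64(6.9), np.float64(-0.0), np.float64(0.01), np.float64(-6.27)]
[np.float64(13.8), np.float64(-34.9), np.float64(6.9), np.float64(-0.0), np.float64(0.01), np.float64(-6.27)]
[np.float64(17.5), np.float64(-33.2), np.float64(6.9), np.float64(-0.0), np.float64(0.01), np.float64(-6.27)]
```

Run:
```python
from h import *
plan([.569,.010,.22],10.7,18)
```

```text
[np.float64(-23.8), np.float64(-29.7), np.float64(0.1), np.float64(-0.0), np.float64(0.0), np.float64(-4.42)]
[np.float64(-21.5), np.float64(-31.4), np.float64(0.1), np.float64(-0.0), np.float64(0.0), np.float64(-4.42)]
[np.float64(-19.0), np.float64(-33.0), np.float64(0.1), np.float64(-0.0), np.float64(0.0), np.float64(-4.42)]
[np.float64(-16.4), np.float64(-34.4), np.float64(0.1), np.float64(-0.0), np.float64(0.0), np.float64(-4.42)]
[np.float64(-13.7), np.float64(-35.5), np.float64(0.1), np.float64(-0.0), np.float64(0.0), np.float64(-4.42)]
[np.float64(-10.9), np.float64(-36.5), np.float64(0.1), np.float64(-0.0), np.float64(0.0), np.float64(-4.42)]
[np.float64(-8.1), np.float64(-37.2), np.float64(0.1), np.float64(-0.0), np.float64(0.0), np.float64(-4.42)]
[np.float64(-5.2), np.float64(-37.7), np.float64(0.1), np.float64(-0.0), np.float64(0.0), np.float64(-4.42)]
[np.float64(-2.2), np.float64(-38.0), np.float64(0.1), np.float64(-0.0), np.float64(0.0), np.float64(-4.42)]
[np.float64(0.7), np.float64(-38.1), np.float64(0.1), np.float64(-0.0), np.float64(0.0), np.float64(-4.42)]
[np.f
[... 163 characters left out ...]
at64(-0.0), np.float64(0.0), np.float64(-4.42)]
[np.float64(9.4), np.float64(-36.9), np.float64(0.1), np.float64(-0.0), np.float64(0.0), np.float64(-4.42)]
[np.float64(12.2), np.float64(-36.1), np.float64(0.1), np.float64(-0.0), np.float64(0.0), np.float64(-4.42)]
[np.float64(15.0), np.float64(-35.0), np.float64(0.1), np.float64(-0.0), np.float64(0.0), np.float64(-4.42)]
[np.float64(17.6), np.float64(-33.7), np.float64(0.1), np.float64(-0.0), np.float64(0.0), np.float64(-4.42)]
[np.float64(20.2), np.float64(-32.3), np.float64(0.1), np.float64(-0.0), np.float64(0.0), np.float64(-4.42)]
[np.float64(22.6), np.float64(-30.6), np.float64(0.1), np.float64(-0.0), np.float64(0.0), np.float64(-4.42)]
```

Request:
jog_arm(steps=[[[-24,-30,0,0,0,-4.5,-1],[-21,-31,0,0,0,-4.5,-1],[-19,-33,0,0,0,-4.5,-1],[-16,-34,0,0,0,-4.5,-1],[-14,-35,0,0,0,-4.5,-1],[-11,-36,0,0,0,-4.5,-1],[-8,-37,0,0,0,-4.5,-1],[-5,-38,0,0,0,-4.5,-1]]])

```text
time_s: 0.82
tcp_pos: [0.3718, -0.3157, 0.2181]
orientation: [0.001, 0.961, -0.278, -0.003]
contact_force: [0.9, 0.1, 0.3]
gripper_width: 0.0879
```

Request:
jog_arm(steps=[[[-2,-38,0,0,0,-4.5,-1],[1,-38,0,0,0,-4.5,-1],[4,-38,0,0,0,-4.5,-1],[6,-37,0,0,0,-4.5,-1],[9,-37,0,0,0,-4.5,-1],[12,-36,0,0,0,-4.5,-1],[15,-35,0,0,0,-4.5,-1],[18,-34,0,0,0,-4.5,-1]]])

```text
time_s: 1.48
tcp_pos: [0.5174, -0.0327, 0.2173]
orientation: [0.001, 0.999, 0.047, -0.003]
contact_force: [1.4, -0.8, -0.2]
gripper_width: 0.0878
```

Request:
jog_arm(steps=[[[28,-19,0,0,0,-2.7,-1],[29,-18,0,0,0,-2.7,-1],[0,0,0,0,0,0,-1],[0,0,0,0,0,0,-1]]])

```text
time_s: 1.82
tcp_pos: [0.5727, 0.0241, 0.2161]
orientation: [-0.001, 0.994, 0.105, -0.003]
contact_force: [0.4, -1.3, -0.0]
gripper_width: 0.0875
```

Run:
```python
from h import *
import pickle
o=get_obs();print(o["tcp_pos"],o["orientation"],o["qvel"].round(3))
ci=camera_info("wrist");im=snapshot("wrist");cv2.imwrite("pics/w1.png",im);pickle.dump((ci,o),open("w1.pkl","wb"))
cv2.imwrite("pics/w1b.png",cv2.resize(im,(800,500)))
```

```text
[0.57271314 0.02408863 0.21614409] [-0.00145345  0.99445517  0.10511378 -0.00280975] [-0.051  0.041 -0.021 -0.038 -0.    -0.011  0.001]
```

View pics/w1b.png

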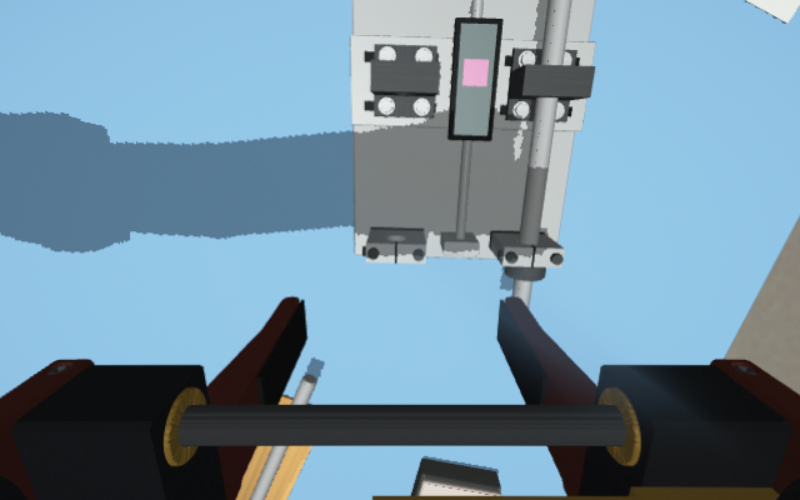

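Request:
jog_arm(steps=[[[-6,-38,-12,0,0,0,-1],[-6,-38,-12,0,0,0,-1],[-6,-38,-12,0,0,0,-1],[0,0,0,0,0,0,-1],[0,0,0,0,0,0,-1]]])

```text
time_s: 2.28
tcp_pos: [0.5278, 0.1274, 0.2521]
orientation: [0.0, 0.995, 0.098, -0.005]
contact_force: [0.3, -1.3, 0.7]
gripper_width: 0.0882
```

Run:
```python
from h import *
import pickle
o=get_obs();print(o["tcp_pos"],o["orientation"],o["qvel"].round(3))
ci=camera_info("wrist");im=snapshot("wrist");cv2.imwrite("pics/w2.png",im);pickle.dump((ci,o),open("w2.pkl","wb"))
cv2.imwrite("pics/w2b.png",cv2.resize(im,(800,500)))
a=cv2.imread("pics/w1.png")
crop(a,275,20,100,75,8,"pics/w1c.png"); crop(a,275,170,100,50,8,"pics/w1d.png")
```

```text
[0.52780835 0.12740626 0.25212616] [ 9.45651328e-05  9.95196250e-01  9.77856782e-02 -4.73039329e-03] [-0.046 -0.047 -0.039  0.011 -0.045  0.004 -0.023]
```

View pics/w2b.png

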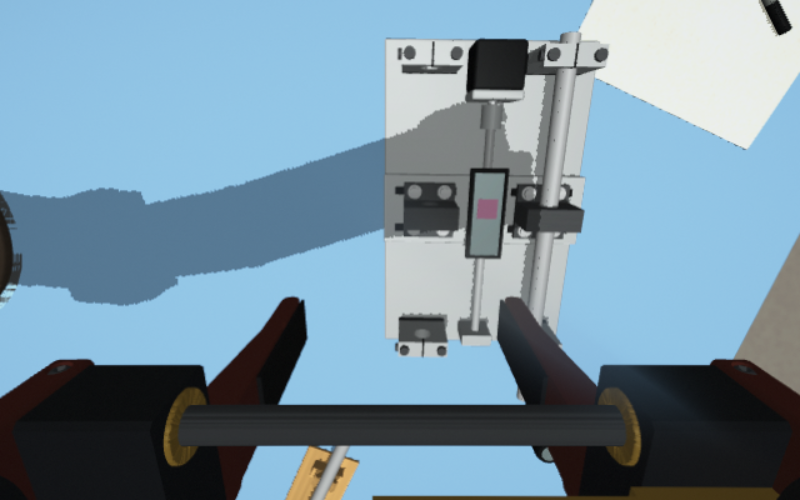

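View pics/w1c.png

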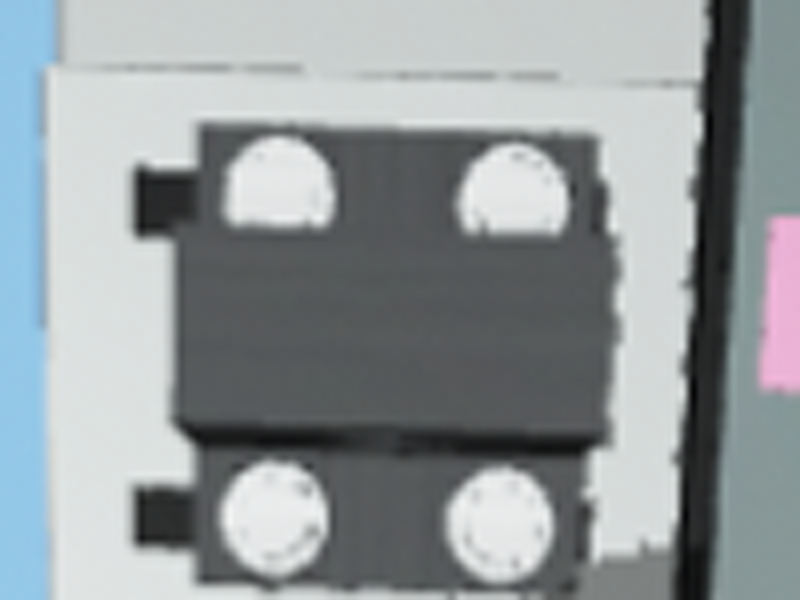

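View pics/w1d.png

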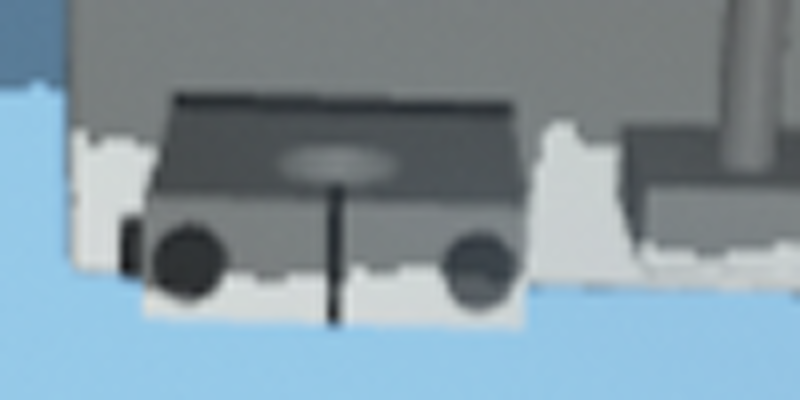

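Run:
```python
from h import *
a=cv2.imread("pics/w2.png")
crop(a,300,20,100,50,8,"pics/w2c.png"); crop(a,300,240,100,50,8,"pics/w2d.png");crop(a,300,135,100,60,8,"pics/w2e.png")
```

```text
(no output)
```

View pics/w2c.png

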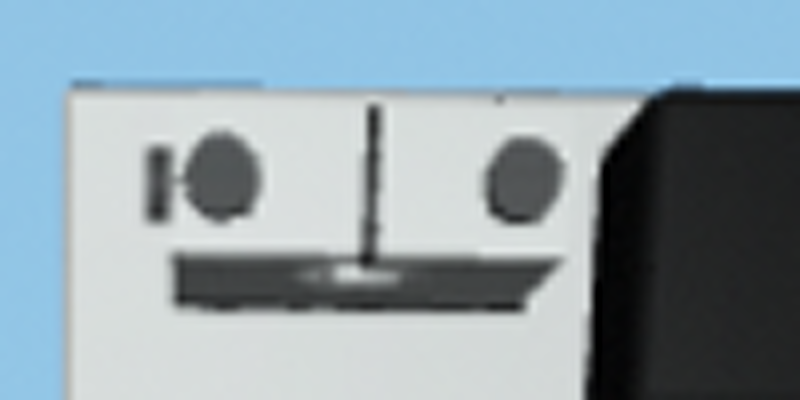

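View pics/w2d.png

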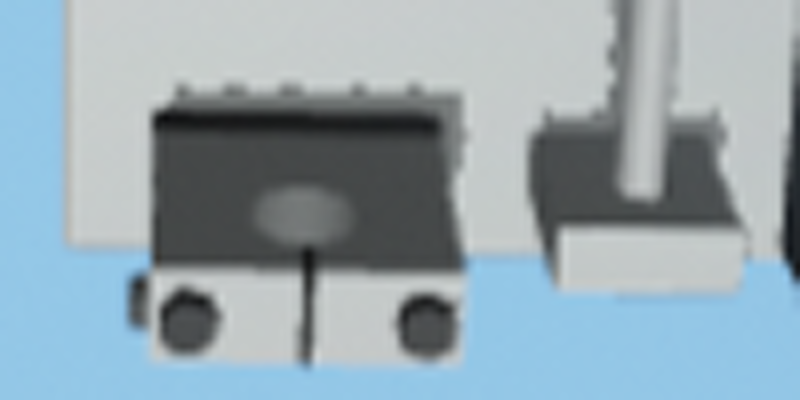

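View pics/w2e.png

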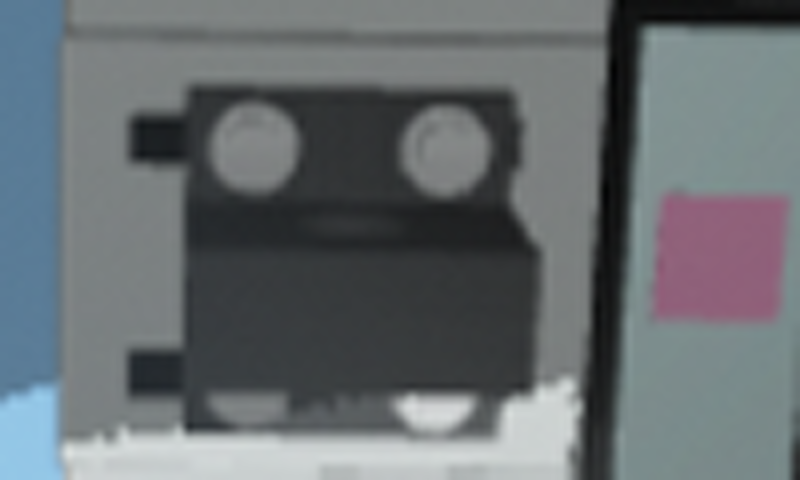

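```bash
cat > fit2.py <<'E'
from h import *
import pickle
from scipy.optimize import least_squares
c1=pickle.load(open("w1.pkl","rb"))[0];c2=pickle.load(open("w2.pkl","rb"))[0]
def P(ci,ox,oy,px,q,b=0): return (ci,(ox+px[0]/8-.5+.0625,oy+px[1]/8-.5+.0625),q,b)
L=[P(c1,275,170,(143,318),(-.079,-.138,.078)),P(c1,275,170,(523,328),(-.031,-.138,.078)),P(c1,275,170,(333,325),(-.055,-.138,.078)),P(c1,275,170,(336,187),(-.055,-.122,.078)),
P(c2,300,240,(150,358),(-.079,-.138,.078)),P(c2,300,240,(460,365),(-.031,-.138,.078)),P(c2,300,240,(305,362),(-.055,-.138,.078)),P(c2,300,240,(308,248),(-.055,-.122,.078)),
P(c2,300,20,(367,262),(-.055,.122,.078)),P(c2,300,20,(375,105),(-.055,.138,.078)),P(c2,300,20,(68,92),(-.095,.15,.026)),P(c2,300,240,(68,243),(-.095,-.15,.026)),
P(c1,275,20,(175,428),(-.079,-.010,.080),1),P(c1,275,20,(610,440),(-.031,-.010,.080),1),P(c1,275,20,(178,228),(-.079,.010,.080),1),P(c1,275,20,(620,235),(-.031,.010,.080),1),
P(c2,300,135,(185,395),(-.079,-.010,.080),1),P(c2,300,135,(532,395),(-.031,-.010,.080),1),P(c2,300,135,(187,245),(-.079,.010,.080),1),P(c2,300,135,(542,250),(-.031,.010,.080),1)]
def w(v,q): 
    c,s=np.cos(v[2]),np.sin(v[2]); return [v[0]+c*q[0]-s*q[1],v[1]+s*q[0]+c*q[1],q[2]+v[3]]
f=lambda v:np.concatenate([proj(ci,w(v,(q[0]+b*v[4],q[1],q[2])))[0]-p for ci,p,q,b in L])
r_=least_squares(f,[.6,.148,.186,0,0],loss="soft_l1");v=r_.x
if __name__=="__main__":
    print(v,np.degrees(v[2]));print(f(v).reshape(-1,2).round(1).tolist())
    for n,q in dict(rh=(-.055,-.138,.061),bl=(-.055,0,.061),lh=(-.055,.138,.061)).items(): print(n,w(v,q))
E
python3 fit2.py;python3 - <<'E'
from h import *
plan([.470,-.350,.15],-12.4,12)
E
```

```text
[ 0.601603    0.1477675   0.18210108 -0.00110106  0.00339693] 10.433623244297646
[[0.2, -0.5], [0.1, -0.3], [0.2, -0.6], [0.2, 1.5], [-0.2, -0.3], [0.2, -0.5], [-0.0, -0.5], [-0.0, 2.3], [0.3, -0.3], [-0.0, 1.0], [-0.6, -0.7], [-0.8, 0.7], [0.1, -0.3], [0.0, -0.1], [-0.1, -0.2], [0.1, 0.7], [-0.2, -0.5], [0.2, 0.2], [-0.1, 0.3], [0.0, 0.3]]
rh [np.float64(0.5725036964814475), np.float64(0.0020889849330731347), np.float64(0.05989893756679434)]
bl [np.float64(0.5475124057573736), np.float64(0.1378072054782336), np.float64(0.05989893756679434)]
lh [np.float64(0.5225211150332997), np.float64(0.2735254260233941), np.float64(0.05989893756679434)]
[np.float64(-12.4), np.float64(38.2), np.float64(8.6), np.float64(0.0), np.float64(0.04), np.float64(1.97)]
[np.float64(-11.1), np.float64(38.6), np.float64(8.6), np.float64(0.0), np.float64(0.04), np.float64(1.97)]
[np.float64(-9.8), np.float64(38.9), np.float64(8.6), np.float64(0.0), np.float64(0.04), np.float64(1.97)]
[np.float64(-8.4), np.float64(39.2), np.float64(8.6), np.float64(0.0), np.float64(0.04), np.float64(1.97)]
[np.float64(-7.1), np.float64(39.5), np.float64(8.6), np.float64(0.0), np.float64(0.04), np.float64(1.97)]
[np.float64(-5.7), np.float64(39.7), np.float64(8.5), np.float64(0.0), np.float64(0.04), np.float64(1.97)]
[np.float64(-4.4), np.float64(39.9), np.float64(8.5), np.float64(0.0), np.float64(0.04), np.float64(1.97)]
[np.float64(-3.0), np.float64(40.0), np.float64(8.5), np.float64(0.0), np.float64(0.04), np.float64(1.97)]
[np.float64(-1.6), np.float64(40.1), np.float64(8.5), np.float64(0.0), np.float64(0.04), np.float64(1.97)]
[np.float64(-0.3), np.float64(40.1), np.float64(8.5), np.float64(0.0), np.float64(0.04), np.float64(1.97)]
[np.float64(1.1), np.float64(40.1), np.float64(8.5), np.float64(0.0), np.float64(0.04), np.float64(1.97)]
[np.float64(2.5), np.float64(40.1), np.float64(8.5), np.float64(0.0), np.float64(0.04), np.float64(1.97)]
```

Request:
jog_arm(steps=[[[-12,38,9,0,0,2,-1],[-11,38,9,0,0,2,-1],[-10,39,9,0,0,2,-1],[-8,39,9,0,0,2,-1],[-7,39,9,0,0,2,-1],[-6,40,9,0,0,2,-1],[-4,40,9,0,0,2,-1],[-3,40,8,0,0,2,-1]]])

```text
time_s: 3.0
tcp_pos: [0.4851, -0.19, 0.1824]
orientation: [-0.0, 0.999, -0.049, -0.002]
contact_force: [0.7, -0.7, 0.9]
gripper_width: 0.0878
```

Request:
jog_arm(steps=[[[-2,40,8,0,0,2,-1],[0,40,8,0,0,2,-1],[1,40,8,0,0,2,-1],[2,40,8,0,0,2,-1],[0,0,0,0,0,0,-1],[0,0,0,0,0,0,-1]]])

```text
time_s: 3.5
tcp_pos: [0.4462, -0.3631, 0.1477]
orientation: [0.003, 0.99, -0.138, -0.006]
contact_force: [1.3, 0.3, 0.2]
gripper_width: 0.0877
```

Run:
```python
from h import *
import pickle
o=get_obs();print(o["tcp_pos"],o["orientation"],o["qvel"].round(3))
ci=camera_info("wrist");im=snapshot("wrist");cv2.imwrite("pics/w3.png",im);pickle.dump((ci,o),open("w3.pkl","wb"))
cv2.imwrite("pics/w3b.png",cv2.resize(im,(800,500)))
```

```text
[ 0.44615201 -0.36313669  0.14773478] [ 0.00281461  0.99039555 -0.13810616 -0.00595108] [ 0.082  0.033  0.064 -0.014  0.03  -0.006  0.012]
```

View pics/w3b.png

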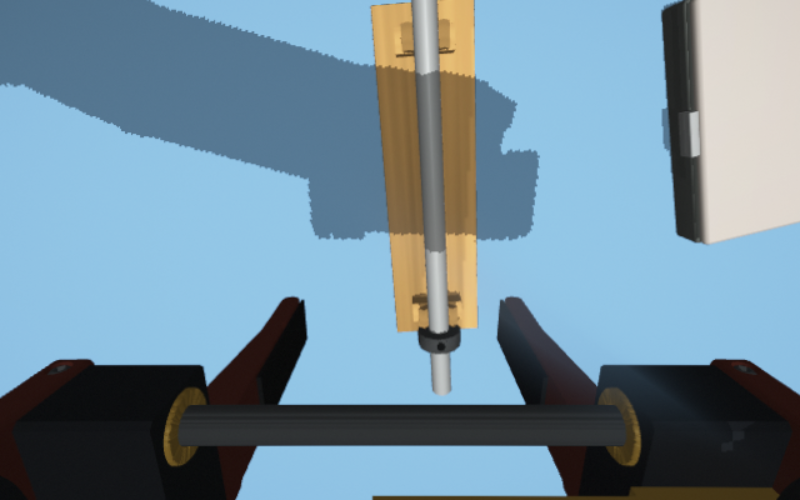

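Run:
```python
from h import *
import pickle
a=cv2.imread("pics/w3.png")
crop(a,310,0,80,60,9,"pics/w3c.png"); crop(a,310,220,80,100,6,"pics/w3d.png")
```

```text
(no output)
```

View pics/w3c.png

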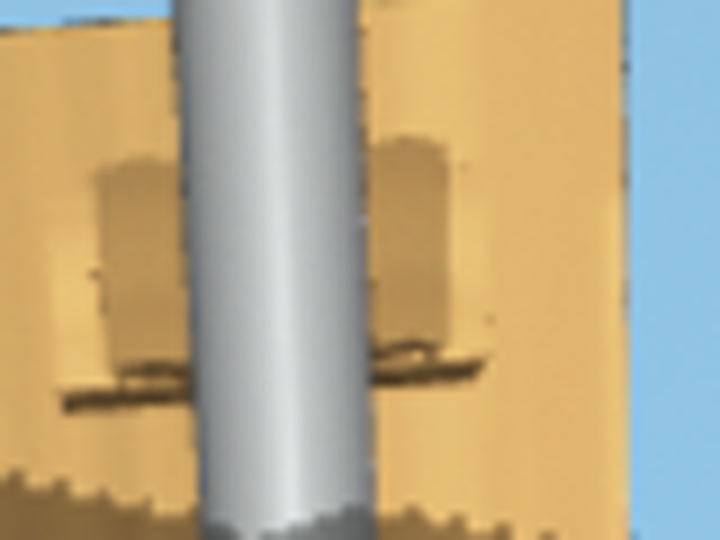

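View pics/w3d.png

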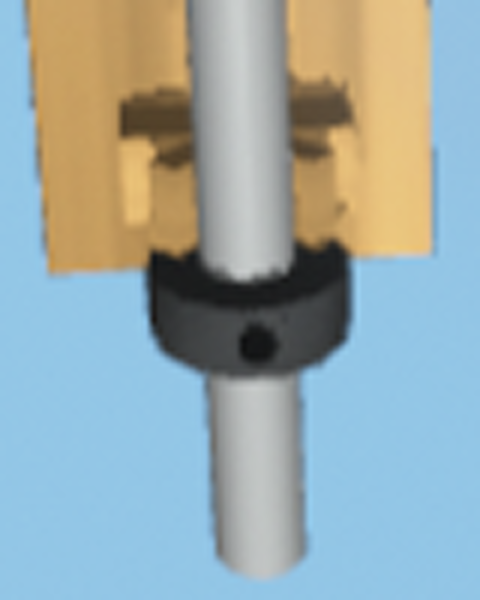

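Run:
```python
from h import *
import pickle
ci,o=pickle.load(open("w3.pkl","rb"))
g=lambda p:plane(ci,p,.030)
h=-.5
A=g((310+266/9+h,h));A2=g((310+277/9+h,22.2+h));B2=g((310+240.5/6+h,236.7+h));B=g((310+246.5/6+h,253.3+h));C=g((310+249/6+h,220+266/6+h));T=g((310+262/6+h,220+552/6+h))
for x in (A,A2,B2,B,C,T):print(x.round(4))
d=A-B;d/=np.linalg.norm(d);print(d,np.degrees(np.arctan2(-d[0],d[1])), (C-T)@d)
mid=C+d*.115; mid2=T+d*.173;print("mid",mid,mid2)
m=(mid+mid2)/2; m=A+d*((m-A)@d)
yaw=np.degrees(np.arctan2(d[1],d[0]))-90
G=m-d*.025;print("G",G,yaw,"nose",m+.173*d)
print("restmid?",plane(ci,(310+280/9,0+370/9),.02))
plan([G[0],G[1],.075],yaw,3)
```

```text
[ 0.5018 -0.2159  0.03  ]
[ 0.4988 -0.2307  0.03  ]
[ 0.4606 -0.4111  0.03  ]
[ 0.4572 -0.4287  0.03  ]
[ 0.4546 -0.4407  0.03  ]
[ 0.4429 -0.496   0.03  ]
[0.20511648 0.97873757 0.        ] -11.83631756308269 0.05656513268273909
mid [ 0.47817478 -0.32810206  0.03      ] [ 0.47843454 -0.32669046  0.03      ]
G [ 0.47328202 -0.35188676  0.03      ] -11.836317563082687 nose [ 0.51389509 -0.15809672  0.03      ]
restmid? [ 0.49686156 -0.2428389   0.02      ]
[np.float64(8.2), np.float64(-6.6), np.float64(24.0), np.float64(0.15), np.float64(0.23), np.float64(-1.37)]
[np.float64(8.2), np.float64(-6.4), np.float64(24.1), np.float64(0.15), np.float64(0.23), np.float64(-1.37)]
[np.float64(8.3), np.float64(-6.1), np.float64(24.1), np.float64(0.15), np.float64(0.23), np.float64(-1.37)]
```

Request:
jog_arm(steps=[[[8,-6.5,24,0.15,0.2,-1.4,-1],[8,-6.5,24,0.15,0.2,-1.4,-1],[8,-6,24,0.15,0.2,-1.4,-1],[0,0,0,0,0,0,-1],[0,0,0,0,0,0,-1]]])

```text
time_s: 3.97
tcp_pos: [0.4725, -0.3514, 0.0757]
orientation: [0.001, 0.995, -0.101, 0.001]
contact_force: [-0.1, -0.3, -0.5]
gripper_width: 0.0878
```

Run:
```python
from h import *
o=get_obs();print(o["tcp_pos"],o["orientation"],o["qvel"].round(3),o["contact_force"])
plan([.4733,-.3519,.011],-11.84,4)
```

```text
[ 0.47250242 -0.35135402  0.0756607 ] [ 6.72491369e-04  9.94838480e-01 -1.01466477e-01  7.06783270e-04] [-0.017  0.024 -0.01   0.028  0.    -0.018  0.001] [-0.0739881  -0.33571778 -0.47869587]
[np.float64(0.2), np.float64(0.1), np.float64(16.2), np.float64(0.02), np.float64(-0.02), np.float64(0.05)]
[np.float64(0.2), np.float64(0.1), np.float64(16.2), np.float64(0.02), np.float64(-0.02), np.float64(0.05)]
[np.float64(0.2), np.float64(0.1), np.float64(16.2), np.float64(0.02), np.float64(-0.02), np.float64(0.05)]
[np.float64(0.2), np.float64(0.1), np.float64(16.2), np.float64(0.02), np.float64(-0.02), np.float64(0.05)]
```

Request:
jog_arm(steps=[[[0.2,0,20,0,0,0,-1],[0.2,0,18,0,0,0,-1],[0.2,0,15,0,0,0,-1],[0,0,8,0,0,0,-1],[0,0,2,0,0,0,-1],[0,0,0,0,0,0,-1]]])

```text
time_s: 4.47
tcp_pos: [0.4754, -0.3526, 0.0197]
orientation: [0.003, 0.995, -0.102, 0.004]
contact_force: [0.4, -0.3, 0.1]
gripper_width: 0.0877
```

Run:
```python
from h import *
o=get_obs();print(o["tcp_pos"],o["orientation"],o["qvel"].round(3),o["contact_force"])
plan([.4733,-.3519,.011],-11.84,1)
```

```text
[ 0.47540268 -0.35256431  0.01973863] [ 0.00329512  0.99477574 -0.10195079  0.00404955] [ 0.002 -0.018 -0.002 -0.003 -0.002  0.013 -0.001] [ 0.44891109 -0.25145165  0.07694111]
[np.float64(-2.3), np.float64(-0.3), np.float64(8.7), np.float64(0.33), np.float64(-0.5), np.float64(0.14)]
```

Request:
jog_arm(steps=[[[-2.3,0,9,0.3,-0.5,0,-1],[0,0,0,0,0,0,-1],[0,0,0,0,0,0,1],[0,0,0,0,0,0,1],[0,0,0,0,0,0,1],[0,0,0,0,0,0,1],[0,0,0,0,0,0,1],[0,0,0,0,0,0,1]]])

```text
time_s: 5.13
tcp_pos: [0.4749, -0.3539, 0.0147]
orientation: [0.002, 0.995, -0.102, 0.002]
contact_force: [-0.1, 0.0, -0.7]
gripper_width: 0.0516
```

Run:
```python
from h import *
o=get_obs();print(o["tcp_pos"],o["orientation"],o["qvel"].round(3),o["contact_force"],o["wrist_torque"],o["gripper_width"])
```

```text
[ 0.47486675 -0.35387664  0.01468677] [ 0.00158753  0.99473249 -0.1024711   0.00210593] [-0.002 -0.002 -0.001  0.    -0.    -0.     0.003] [-0.11409573  0.02471232 -0.65932749] [-0.05737502 -0.06732868 -0.00877861] 0.051592849392875305
```

Request:
jog_arm(steps=[[[-1,0,4,0.1,-0.3,0,1],[0,0,0.5,0,0,0,1],[0,0,0,0,0,0,1],[0,0,0,0,0,0,1],[0,0,0,0,0,0,1],[0,0,0,0,0,0,1],[0,0,0,0,0,0,1],[0,0,0,0,0,0,1]]])

```text
time_s: 5.8
tcp_pos: [0.4718, -0.3532, 0.0093]
orientation: [-0.0, 0.995, -0.103, -0.003]
contact_force: [-0.2, 0.3, -0.1]
gripper_width: 0.0151
```

Run:
```python
from h import *
o=get_obs();print(o["tcp_pos"],o["orientation"],o["qvel"].round(3),o["contact_force"],o["wrist_torque"],o["gripper_width"])
```

```text
[ 0.47176604 -0.35318806  0.00930794] [-9.65301027e-05  9.94710163e-01 -1.02686560e-01 -2.67449753e-03] [-0.001 -0.    -0.002  0.002 -0.001 -0.002 -0.001] [-0.15468495  0.30047844 -0.13676313] [ 0.00145443  0.04657882 -0.07410202] 0.015123626345040764
```

Request:
jog_arm(steps=[[[0,0,-8,0,0,0,1],[0,0,-20,0,0,0,1],[0,0,-30,0,0,0,1],[0,0,-20,0,0,0,1],[0,0,0,0,0,0,1],[0,0,0,0,0,0,1]]])

```text
time_s: 6.3
tcp_pos: [0.4696, -0.3513, 0.0872]
orientation: [-0.002, 0.995, -0.102, -0.006]
contact_force: [0.1, 0.5, -5.1]
gripper_width: 0.0155
```

Run:
```python
from h import *
import pickle
o=get_obs();print(o["tcp_pos"],o["orientation"],o["qvel"].round(3),o["contact_force"],o["wrist_torque"],o["gripper_width"])
ci=camera_info("wrist");im=snapshot("wrist");cv2.imwrite("pics/w4.png",im);pickle.dump((ci,o),open("w4.pkl","wb"))
a=snapshot("side");cv2.imwrite("pics/side4.png",a);crop(a,380,130,130,90,6,"pics/side4c.png")
```

```text
[ 0.46957892 -0.35125744  0.08719365] [-0.00231531  0.9947489  -0.10214269 -0.00601086] [ 0.001 -0.024 -0.002 -0.013 -0.006  0.013  0.007] [ 0.05164339  0.47861453 -5.09408552] [-0.09955287 -0.01183764 -0.05460438] 0.015494637003539027
```

View pics/w4.png

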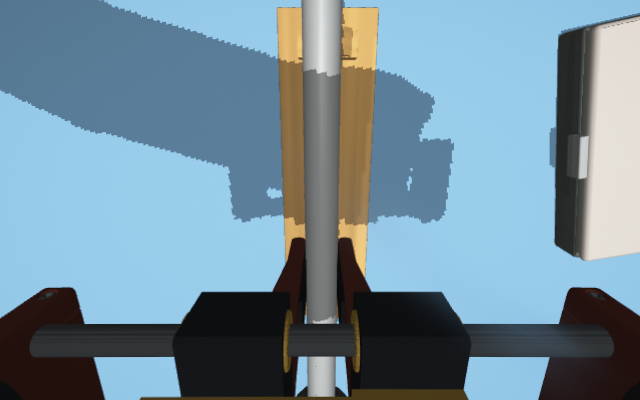

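View pics/side4c.png

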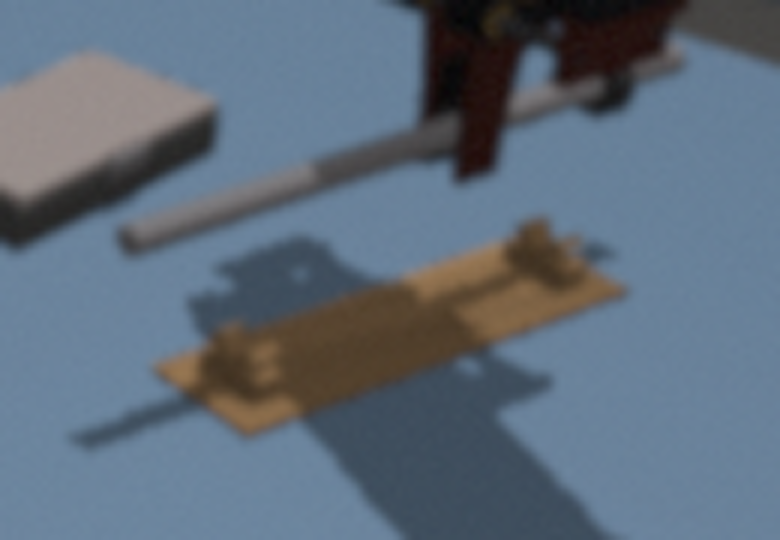

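Run:
```python
from h import *
a=cv2.imread("pics/w4.png")
c=np.vstack([cv2.resize(a[y:y+16,290:354],None,fx=12,fy=12,interpolation=cv2.INTER_CUBIC) for y in (0,110,220)])
cv2.imwrite("pics/w4c.png",c)
for y in (3,20,50,60,100,130,160,190,215,230):
    g=cv2.GaussianBlur(a,(0,0),.7)[y].astype(float); G=np.abs(np.diff(g,axis=0)).sum(1)
    l=[(i+.5,round(G[i])) for i in range(290,356) if G[i]>25 and G[i]>=G[i-1] and G[i]>=G[i+1]]
    print(y,l)
```

```text
3 [(300.5, 95), (303.5, 33), (339.5, 40), (344.5, 106)]
20 [(301.5, 84), (303.5, 32), (339.5, 36), (341.5, 45), (344.5, 81)]
50 [(301.5, 90), (304.5, 33), (339.5, 51), (343.5, 70), (351.5, 54)]
60 [(294.5, 40), (301.5, 53), (304.5, 35), (339.5, 47), (342.5, 74), (355.5, 31)]
100 [(302.5, 47), (339.5, 41)]
130 [(302.5, 38), (339.5, 49)]
160 [(303.5, 43), (338.5, 38)]
190 [(303.5, 33), (338.5, 44)]
215 [(304.5, 40), (337.5, 36)]
230 [(304.5, 99), (338.5, 88)]
```

View pics/w4c.png

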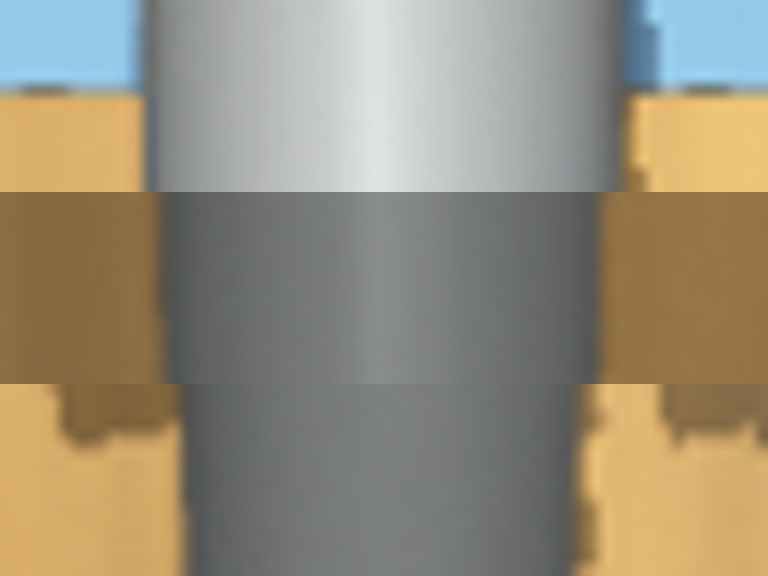

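```bash
cat > rodfit.py <<'E'
from h import *
import pickle
from scipy.optimize import least_squares
def rodfit(ci,o,E):
    M=Rt(o);t0=np.array(o["tcp_pos"])
    rays=[]
    for y,l,rr in E:
        for s,x in((-1,l),(1,rr)):
            c,d=ray(ci,(x-.5,y-.5+.5)); rays.append((M.T@(c-t0),M.T@d,s))
    def f(v):
        p=np.array([v[0],0,v[2]]);a=np.array([v[1],-1,v[3]]);a/=np.linalg.norm(a);out=[]
        for c,d,s in rays:
            n=np.cross(a,d);n/=np.linalg.norm(n)
            if n[0]<0:n=-n
            out.append(((c-p)@n-s*.008)*1000)
        return out
    q=least_squares(f,[0,0,-.019,0]);return q.x,np.round(q.fun,2),M,t0
if __name__=="__main__":
    ci,o=pickle.load(open("w4.pkl","rb"))
    v,res,M,t0=rodfit(ci,o,[(8,302.3,342.1),(118,303.6,339.9),(228,305.4,338.5)])
    print("tool: x0 %.4f slope %.4f z0 %.4f slope %.4f"%tuple(v),res)
    a=M@np.array([v[1],-1,v[3]]);p=t0+M@np.array([v[0],0,v[2]]);print("world dir",a,"pt",p)
    D=camera_info("side");S=camera_info("scene")
    # expected rod from grasp: 
    m_at=np.array([.4784,-.3274,.030]);Mg=np.array(R.from_quat([.994710163,-.10268656,-.002674,-.0000965]).as_matrix());tg=np.array([.47177,-.35319,.00931])
    d=np.array([.2051,.9787,0])
    print("grasp-tool mid",Mg.T@(m_at-tg),"dir",Mg.T@d)
    n=M@(Mg.T@(m_at+.173*d-tg))+t0;tl=M@(Mg.T@(m_at-.173*d-tg))+t0
    print("pred nose",n,proj(D,n),"tail",tl,proj(D,tl)); print("side meas nose px",380+130/6-.5,130+239/6-.5,"tail",380+682/6-.5,130+58/6-.5)
E
python3 rodfit.py
```

```text
tool: x0 0.0008 slope 0.0002 z0 -0.0221 slope 0.0373 [ 0.04  0.06 -0.08 -0.11  0.04  0.05]
world dir [ 0.20302993  0.97929552 -0.03394841] pt [ 0.47065925 -0.35155791  0.10928517]
grasp-tool mid [ 0.00111107 -0.02659315 -0.02070573] dir [ 8.36783177e-04 -9.99959434e-01 -3.61647379e-04]
pred nose [ 0.51161097 -0.1562144   0.10861889] [[400.40656474 168.62000579]] tail [ 0.44100772 -0.49491766  0.10732849] [[491.65153311 138.84025267]]
side meas nose px 401.1666666666667 169.33333333333334 tail 493.1666666666667 139.16666666666666
```

Run:
```python
from h import *
plan([.6146,-.2338,.06],10.43,8)
```

```text
[np.float64(14.8), np.float64(-18.0), np.float64(3.2), np.float64(-0.05), np.float64(0.09), np.float64(-2.77)]
[np.float64(15.7), np.float64(-17.3), np.float64(3.2), np.float64(-0.05), np.float64(0.09), np.float64(-2.77)]
[np.float64(16.5), np.float64(-16.5), np.float64(3.2), np.float64(-0.05), np.float64(0.09), np.float64(-2.77)]
[np.float64(17.3), np.float64(-15.7), np.float64(3.2), np.float64(-0.05), np.float64(0.09), np.float64(-2.77)]
[np.float64(18.0), np.float64(-14.9), np.float64(3.2), np.float64(-0.05), np.float64(0.09), np.float64(-2.77)]
[np.float64(18.7), np.float64(-14.0), np.float64(3.2), np.float64(-0.05), np.float64(0.09), np.float64(-2.77)]
[np.float64(19.3), np.float64(-13.1), np.float64(3.3), np.float64(-0.05), np.float64(0.09), np.float64(-2.77)]
[np.float64(20.0), np.float64(-12.1), np.float64(3.3), np.float64(-0.05), np.float64(0.09), np.float64(-2.77)]
```

Request:
jog_arm(steps=[[[15,-18,3,0,0.1,-2.8,1],[16,-17,3,-0.1,0.1,-2.8,1],[17,-16,3,0,0.1,-2.8,1],[17,-16,3,-0.1,0.1,-2.8,1],[18,-15,3,0,0.1,-2.8,1],[19,-14,3,-0.1,0.1,-2.8,1],[19,-13,3,0,0.1,-2.8,1],[20,-12,3,-0.1,0.1,-2.8,1]]])

```text
time_s: 7.07
tcp_pos: [0.6075, -0.2341, 0.045]
orientation: [-0.003, 0.995, 0.095, -0.009]
contact_force: [0.7, -1.5, -5.3]
gripper_width: 0.0149
```

Request:
jog_arm(steps=[[[0,0,0,0,0,0,1],[0,0,0,0,0,0,1]]])

```text
time_s: 7.23
tcp_pos: [0.6097, -0.2265, 0.04]
orientation: [-0.006, 0.995, 0.1, -0.01]
contact_force: [-1.4, -0.8, -6.3]
gripper_width: 0.0153
```

Run:
```python
from h import *
o=get_obs();print(o["tcp_pos"],o["orientation"],o["qvel"].round(3),o["contact_force"])
plan([.6146,-.2338,.041],10.43,3)
```

```text
[ 0.60965501 -0.22651906  0.04003884] [-0.00582131  0.9948713   0.10045645 -0.01028183] [-0.042  0.047 -0.024 -0.004 -0.005 -0.023  0.008] [-1.39840173 -0.75889739 -6.29697402]
[np.float64(1.1), np.float64(2.7), np.float64(-0.4), np.float64(-0.26), np.float64(0.37), np.float64(0.37)]
[np.float64(1.1), np.float64(2.7), np.float64(-0.4), np.float64(-0.26), np.float64(0.37), np.float64(0.37)]
[np.float64(1.2), np.float64(2.7), np.float64(-0.3), np.float64(-0.26), np.float64(0.37), np.float64(0.37)]
```

Request:
jog_arm(steps=[[[2,3,0,-0.5,0.6,0.6,1],[1.5,3,0,-0.4,0.6,0.6,1],[0,0,0,0,0,0,1],[0,0,0,0,0,0,1]]])

```text
time_s: 7.57
tcp_pos: [0.6112, -0.2327, 0.0357]
orientation: [0.001, 0.996, 0.088, -0.001]
contact_force: [0.3, -0.9, -5.6]
gripper_width: 0.0151
```

Run:
```python
from h import *
import pickle
o=get_obs();print(o["tcp_pos"],o["orientation"],o["qvel"].round(3),o["contact_force"])
plan([.6146,-.2338,.041],10.43,1)
M=Rt(o);n=np.array(o["tcp_pos"])+M@np.array([.0012,-.1996,-.021]);print("nose",n)
ci=camera_info("wrist");im=snapshot("wrist");cv2.imwrite("pics/w5.png",im);pickle.dump((ci,o),open("w5.pkl","wb"))
for nm,c in(("side",(290,140,130,90)),("scene",(215,185,130,70))):
    a=snapshot(nm);cv2.imwrite(f"pics/{nm}5.png",a);crop(a,*c,6,f"pics/{nm}5c.png");print(nm,proj(camera_info(nm),n))
```

```text
[ 0.61120398 -0.23271884  0.03565345] [ 6.45611400e-04  9.96135416e-01  8.78211638e-02 -1.12199978e-03] [ 0.015 -0.004  0.014  0.011  0.006 -0.013 -0.01 ] [ 0.30908901 -0.89930288 -5.59646058]
[np.float64(3.1), np.float64(1.7), np.float64(-5.4), np.float64(0.06), np.float64(0.13), np.float64(-0.35)]
nose [ 0.57750701 -0.03595676  0.05643316]
side [[350.44391094 192.40984142]]
scene [[289.45557966 208.31174242]]
```

View pics/w5.png

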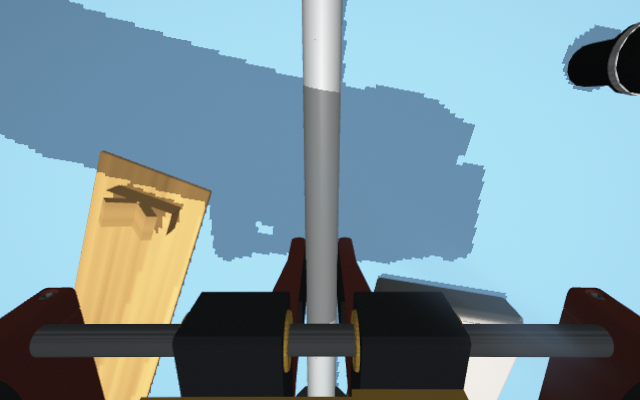

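View pics/side5c.png

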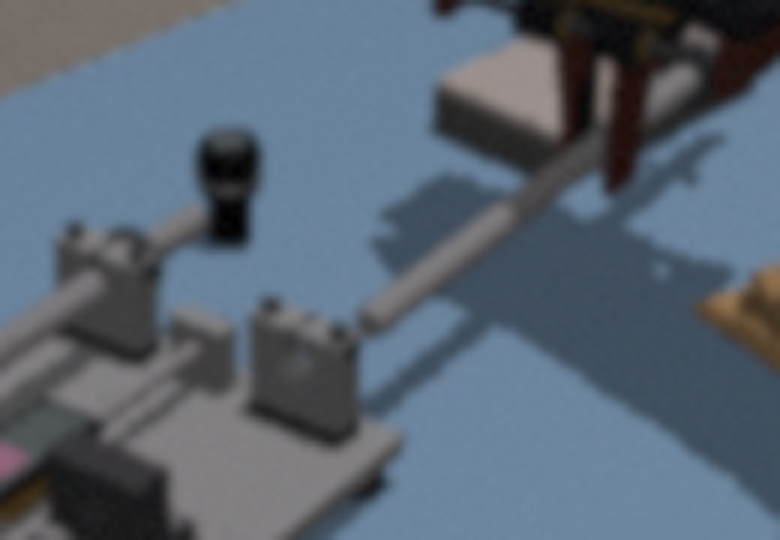

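View pics/scene5c.png

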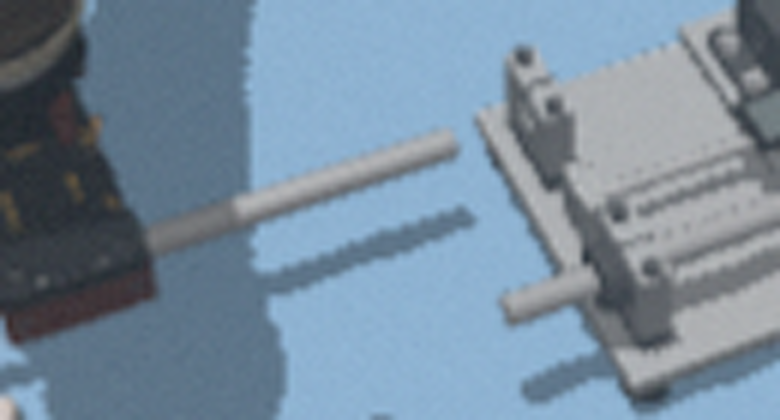

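Run:
```python
from h import *
from fit2 import v
S=camera_info("scene");D=camera_info("side")
def w(q,z=0.): 
    c,s=np.cos(v[2]),np.sin(v[2]); return [v[0]+c*q[0]-s*q[1],v[1]+s*q[0]+c*q[1],q[2]]
f=lambda p,c:((np.array(p)-c[:2]+.5)*6).round(0)
for n,q in dict(bore=(-.055,-.122,.061),tl=(-.031,-.122,.078),tr=(-.079,-.122,.078),tro=(-.079,-.138,.078),tlo=(-.031,-.138,.078),bl=(-.031,-.122,.026),br=(-.079,-.122,.026), plc=(-.095,-.15,.026)).items():
    print(n,f(proj(D,w(q))[0],(290,140)),f(proj(S,w(q))[0],(215,185)))
print(tri([(S,(290.3,208.7)),(D,(351.7,193.2))]))
```

```text
bore [290. 362.] [552. 105.]
tl [245. 311.] [572. 115.]
tr [337. 347.] [532.  49.]
tro [358. 330.] [502.  59.]
tlo [267. 295.] [542. 125.]
bl [246. 411.] [573. 183.]
br [336. 448.] [534. 118.]
plc [403. 430.] [471. 114.]
(array([ 0.57550711, -0.0354055 ,  0.05398538]), [np.float64(0.002525946275977588), np.float64(0.0025259462759774343)])
```

Request:
jog_arm(steps=[[[3,0,-5.5,0,0.1,-0.35,1],[0.5,0,-0.5,0,0,0,1],[0,0,0,0,0,0,1],[0,0,0,0,0,0,1]]])

```text
time_s: 8.05
tcp_pos: [0.6159, -0.2328, 0.0441]
orientation: [0.001, 0.996, 0.091, 0.001]
contact_force: [-0.6, 0.5, -5.0]
gripper_width: 0.0154
```

```bash
cat >> h.py <<'E'
RH=np.array([.5725,.0021,.061]);YW=10.43
def st(no=(.0012,-.1996,-.021)):
    o=get_obs();M=Rt(o);t=np.array(o["tcp_pos"]);n=t+M@np.array(no)
    c,s=np.cos(np.radians(YW)),np.sin(np.radians(YW));W=np.array([[c,s,0],[-s,c,0],[0,0,1]])
    print("t",o["time_s"],"tcp",t.round(4),"nose rel RH stage mm",(W@(n-RH)*1000).round(1),"roddir stage",(W@(M@np.array([.0008,-1,-.0004]))).round(4))
    print("F stage",(W@o["contact_force"]).round(1),"tq",(W@o["wrist_torque"]).round(2),"qv",np.abs(o["qvel"]).max().round(3),"w",o["gripper_width"])
    c=np.array([[c,s,0],[s,-c,0],[0,0,-1]]);print("rot needed deg",np.degrees(R.from_matrix(M.T@c).as_rotvec()).round(2))
E
python3 -c "
from h import *
st()"
```

```text
t 8.05 tcp [ 0.6159 -0.2328  0.0441] nose rel RH stage mm [  1.3 -39.3   3.6] roddir stage [ 8.0e-04  1.0e+00 -1.9e-03]
F stage [-0.5  0.6 -5. ] tq [-0.11 -0.09  0.01] qv 0.003 w 0.015388315716650907
rot needed deg [ 0.13 -0.11 -0.  ]
```

Request:
jog_arm(steps=[[[-0.7,-10,1.5,0.1,0,0,1],[-0.6,-10,1.2,0,0,0,1],[0,-5,0,0,0,0,1],[0,0,0,0,0,0,1],[0,0,0,0,0,0,1]]])

```text
time_s: 8.47
tcp_pos: [0.6092, -0.2045, 0.0411]
orientation: [-0.0, 0.996, 0.091, 0.001]
contact_force: [-0.7, -0.3, -5.6]
gripper_width: 0.0151
```

```bash
python3 -c "
from h import *
st()
a=snapshot('side');crop(a,300,150,80,60,10,'pics/side6c.png')
a=snapshot('scene');crop(a,270,180,70,50,11,'pics/scene6c.png')
"
```

```text
t 8.4667 tcp [ 0.6092 -0.2045  0.0411] nose rel RH stage mm [ -0.4 -10.3   1.2] roddir stage [-4.e-04  1.e+00  8.e-04]
F stage [-0.7 -0.2 -5.6] tq [-0.19 -0.05  0.02] qv 0.016 w 0.015140034228598376
rot needed deg [-0.03 -0.1   0.07]
```

View pics/side6c.png

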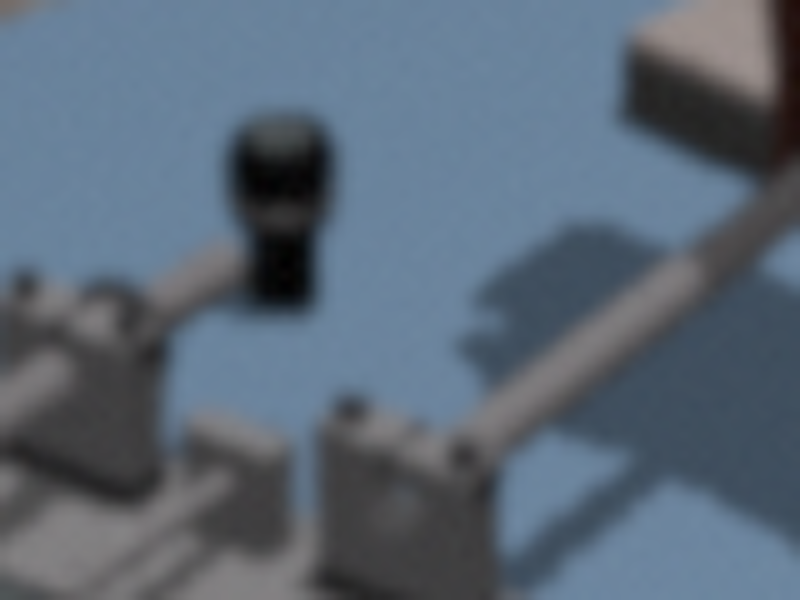

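View pics/scene6c.png

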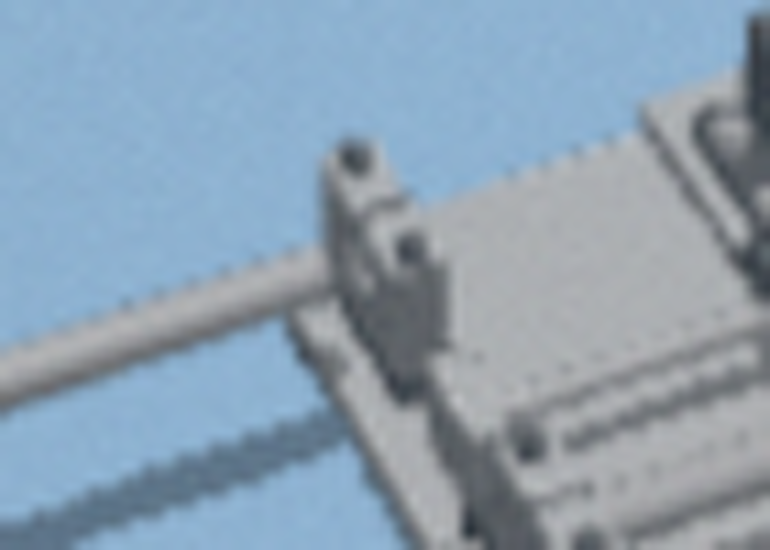

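Request:
jog_arm(steps=[[[0.3,-4,0.7,0,0,0,1],[0.1,-4,0.2,0,0,0,1],[0,-3,0,0,0,0,1],[0,-3,0,0,0,0,1]]])

```text
time_s: 8.9
tcp_pos: [0.6076, -0.1945, 0.0404]
orientation: [0.002, 0.996, 0.09, 0.002]
contact_force: [1.3, -12.2, -4.2]
gripper_width: 0.0151
```

```bash
python3 -c "
from h import *
st()
"
```

```text
t 8.9 tcp [ 0.6076 -0.1945  0.0404] nose rel RH stage mm [ 0.6 -0.  -0.4] roddir stage [ 0.0034  1.     -0.0037]
F stage [ -1.  -12.2  -4.2] tq [-2.63  0.01  0.03] qv 0.063 w 0.01510137646112459
rot needed deg [ 0.24 -0.15 -0.15]
```

Request:
jog_arm(steps=[[[0,6,0,0.2,-0.1,0,1],[0,2,0,0,0,-0.1,1],[0,0,0,0,0,0,1]]])

```text
time_s: 9.15
tcp_pos: [0.6092, -0.2032, 0.0408]
orientation: [0.001, 0.996, 0.09, 0.001]
contact_force: [0.2, 0.3, -5.0]
gripper_width: 0.0151
```

```bash
python3 -c "
from h import *
from fit2 import v
st()
S=camera_info('scene');D=camera_info('side')
a=snapshot('side');cv2.imwrite('pics/side7.png',a);crop(a,320,175,50,40,16,'pics/side7c.png')
a=snapshot('scene');cv2.imwrite('pics/scene7.png',a);crop(a,275,185,50,36,16,'pics/scene7c.png')
def w(q): 
    c,s=np.cos(v[2]),np.sin(v[2]); return [v[0]+c*q[0]-s*q[1],v[1]+s*q[0]+c*q[1],q[2]]
for n,q in dict(boltmid=(-.055,-.130,.079),bA=(-.073,-.13,.079),bB=(-.037,-.13,.079),rh=(-.055,-.138,.061),ax80=(-.055,-.218,.061),x1=(-.045,-.138,.061),z1=(-.055,-.138,.071)).items():
    print(n,((proj(D,w(q))[0]-(320,175)+.5)*16).round(0),((proj(S,w(q))[0]-(275,185)+.5)*16).round(0))
"
```

```text
t 9.15 tcp [ 0.6092 -0.2032  0.0408] nose rel RH stage mm [ 0.3 -9.   0.5] roddir stage [ 0.0018  1.     -0.001 ]
F stage [ 0.2  0.2 -5. ] tq [-0.05 -0.12 -0.02] qv 0.009 w 0.015070035848082267
rot needed deg [ 0.08 -0.06 -0.06]
boltmid [324. 289.] [471. 227.]
bA [416. 325.] [431. 162.]
bB [233. 254.] [511. 294.]
rh [352. 361.] [433. 306.]
ax80 [624. 154.] [ 30. 445.]
x1 [302. 342.] [455. 343.]
z1 [352. 309.] [432. 270.]
```

View pics/side7c.png

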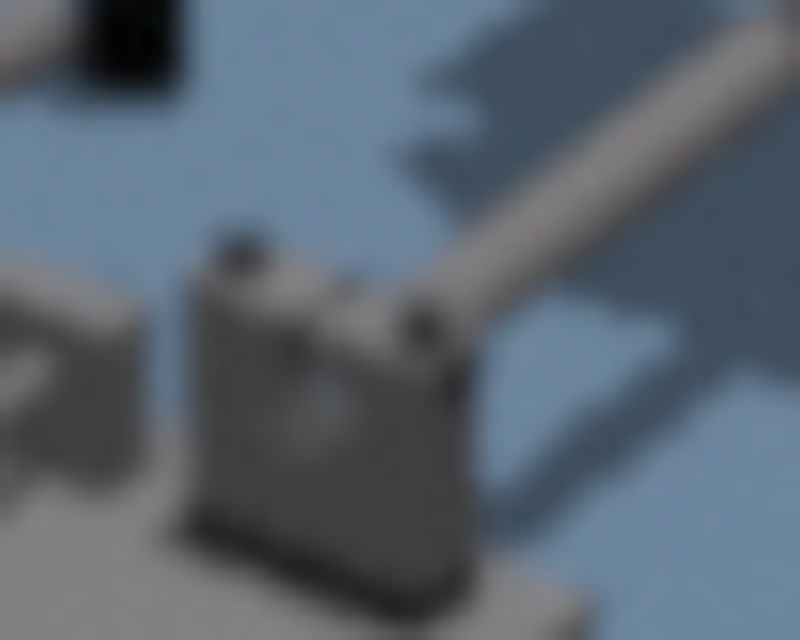

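View pics/scene7c.png

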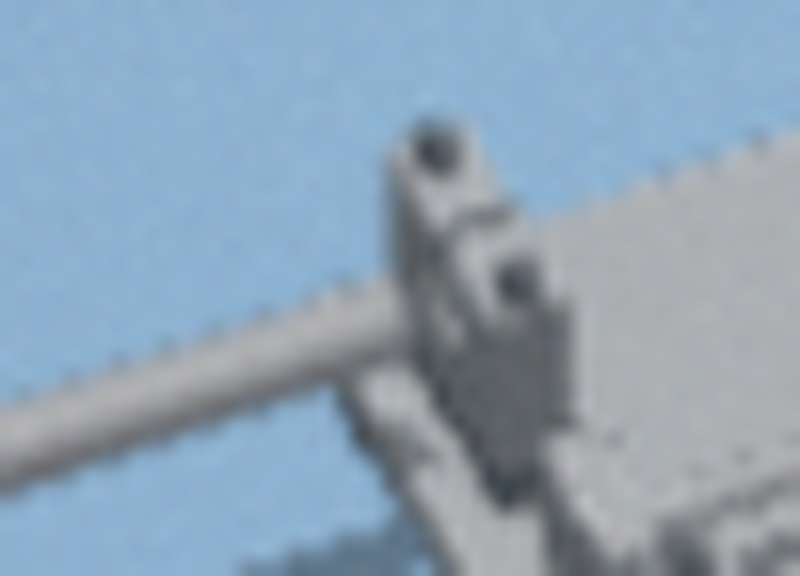

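```bash
cat > rf2.py <<'E'
from h import *
import pickle,sys
from scipy.optimize import least_squares
def edges(a,rows,cx):
    g=cv2.GaussianBlur(a,(0,0),1.0).astype(float);out=[]
    for y in rows:
        G=np.abs(g[y,1:]-g[y,:-1]).sum(1)
        e=[]
        for lo,hi in((cx-26,cx-10),(cx+10,cx+26)):
            k=lo+int(np.argmax(G[lo:hi])); 
            s=G[k-1:k+2]; den=s[0]-2*s[1]+s[2]; off=.5*(s[0]-s[2])/den if den else 0
            e.append((k+.5+off,s[1]))
        out.append((y,e[0],e[1]))
    return out
def fit(name,rows,cx,zfix=None,verbose=1):
    ci,o=pickle.load(open(name+".pkl","rb"));a=cv2.imread(f"pics/{name}.png")
    E=edges(a,rows,cx);M=Rt(o);t0=np.array(o["tcp_pos"]);rays=[]
    for y,l,r_ in E:
        if verbose: print(y,round(l[0],1),round(l[1]),round(r_[0],1),round(r_[1]))
        for s,x in((-1,l[0]),(1,r_[0])):
            c,d=ray(ci,(x,y));rays.append((M.T@(c-t0),M.T@d,s))
    def f(v):
        z0=v[2] if zfix is None else zfix
        p=np.array([v[0],0,z0]);A=np.array([v[1],-1,v[3]]);A/=np.linalg.norm(A);out=[]
        for c,d,s in rays:
            n=np.cross(A,d);n/=np.linalg.norm(n)
            if n[0]<0:n=-n
            out.append(((c-p)@n-s*(.008+v[4]*1e-3*(zfix is not None)))*1000)
        return out
    q=least_squares(f,[0,0,-.02,0,0],loss="soft_l1",f_scale=.1)
    print(name,zfix,q.x.round(4),"rms",np.std(q.fun).round(3))
if __name__=="__main__":
    R4=[2,6,10,14,20,30,100,110,120,130,140,150,160,170,180,190,200]
    R5=[5,15,25,35,45,55,65,75,100,110,120,130,140,150,160,170,180,190,200,210,220]
    fit("w4",R4,321);fit("w4",R4,321,-.0207,0);fit("w5",R5,321);fit("w5",R5,321,-.0207,0)
E
python3 rf2.py
```

```text
2 300.7 77 343.8 78
6 300.6 69 344.1 73
10 301.3 62 342.4 80
14 301.3 64 342.9 68
20 301.3 61 343.9 68
30 301.4 62 343.0 45
100 302.4 35 339.8 33
110 302.6 34 339.8 34
120 302.7 33 339.6 35
130 302.8 32 339.3 38
140 303.2 34 339.2 34
150 303.2 32 339.1 33
160 303.4 31 339.0 30
170 303.6 29 338.6 32
180 303.5 31 338.6 31
190 303.8 28 338.3 33
200 304.2 30 338.1 28
w4 None [ 0.0004  0.0058 -0.0168 -0.0814  0.    ] rms 0.148
w4 -0.0207 [ 4.0000e-04  5.9000e-03 -2.1461e+00 -8.7300e-02 -2.5030e-01] rms 0.143
5 301.2 78 346.0 70
15 301.3 80 344.1 80
25 301.3 79 346.0 70
35 301.5 76 343.9 72
45 301.8 70 345.6 73
55 301.7 75 343.4 76
65 302.2 82 345.3 77
75 302.2 77 343.1 80
100 302.5 44 340.3 40
110 302.5 45 340.2 36
120 302.8 43 339.8 38
130 303.2 45 339.8 37
140 303.2 43 339.4 42
150 303.3 42 339.3 38
160 303.4 42 339.3 36
170 303.4 41 339.2 35
180 303.7 38 338.8 34
190 303.7 40 338.4 36
200 304.2 45 338.4 36
210 304.2 45 338.3 37
220 304.4 45 338.2 36
w5 None [ 0.0002  0.0094 -0.0158 -0.1344  0.    ] rms 0.279
w5 -0.0207 [ 2.000e-04  9.600e-03  3.141e-01 -1.444e-01 -3.327e-01] rms 0.266
```

Request:
jog_arm(steps=[[[-0.3,-2,-0.2,0.5,0,0,1],[-0.3,-3,0,0,0,0,1],[0,0,0,0,0,0,1]]])

```text
time_s: 9.5
tcp_pos: [0.6072, -0.1965, 0.0406]
orientation: [-0.005, 0.996, 0.091, -0.0]
contact_force: [-0.2, 0.2, -5.7]
gripper_width: 0.0153
```

```bash
python3 -c "
from h import *
st()
"
```

```text
t 9.5 tcp [ 0.6072 -0.1965  0.0406] nose rel RH stage mm [-0.5 -2.3  2.6] roddir stage [0.0013 0.9999 0.0104]
F stage [-0.2  0.2 -5.7] tq [-0.1  -0.08 -0.01] qv 0.008 w 0.015349957863198236
rot needed deg [-0.57 -0.04 -0.03]
```

Request:
jog_arm(steps=[[[0.2,-3,0.2,0,0,0,1],[0,-3,0,0,0,0,1],[0,-3,0,0,0,0,1]]])

```text
time_s: 9.75
tcp_pos: [0.6055, -0.187, 0.0403]
orientation: [-0.005, 0.996, 0.091, -0.0]
contact_force: [0.4, -0.1, -5.9]
gripper_width: 0.0153
```

```bash
python3 -c "
from h import *
st()
"
```

```text
t 9.75 tcp [ 0.6055 -0.187   0.0403] nose rel RH stage mm [-0.4  7.4  2.4] roddir stage [0.0016 0.9999 0.0106]
F stage [ 0.3 -0.1 -5.9] tq [-0.1  -0.1  -0.03] qv 0.063 w 0.015258722650103432
rot needed deg [-0.58 -0.03 -0.04]
```

Request:
jog_arm(steps=[[[0,-8,0,0,0,0,1],[0,-8,0,0,0,0,1],[0,-6,0,0,0,0,1],[0,0,0,0,0,0,1]]])

```text
time_s: 10.08
tcp_pos: [0.601, -0.1609, 0.0407]
orientation: [-0.006, 0.996, 0.091, -0.0]
contact_force: [0.4, 0.8, -6.0]
gripper_width: 0.0154
```

```bash
python3 -c "
from h import *
import pickle
st()
o=get_obs();ci=camera_info('wrist');im=snapshot('wrist');cv2.imwrite('pics/w8.png',im);pickle.dump((ci,o),open('w8.pkl','wb'))
"
```

```text
t 10.0833 tcp [ 0.601  -0.1609  0.0407] nose rel RH stage mm [-0.5 33.9  3. ] roddir stage [-2.000e-04  9.999e-01  1.160e-02]
F stage [ 0.5  0.7 -6. ] tq [-0.12 -0.11 -0.01] qv 0.006 w 0.015442902960556762
rot needed deg [-0.64 -0.04  0.06]
```

View pics/w8.png

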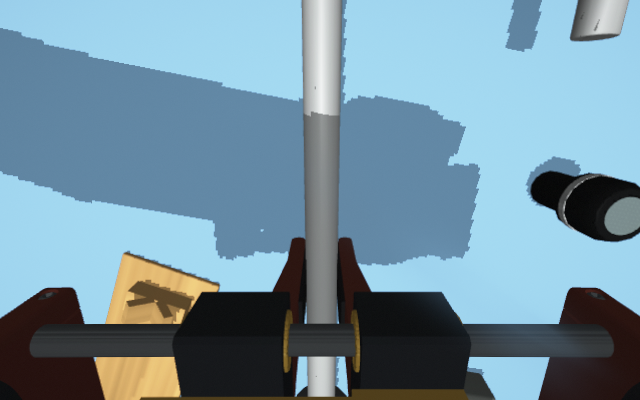

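Request:
jog_arm(steps=[[[-0.5,-9,0.1,0,0,0.23,1],[-0.5,-9,0.1,0,0,0.23,1],[-0.5,-9,0.1,0,0,0.23,1],[-0.5,-9,0.1,0,0,0.23,1],[-0.5,-9,0.1,0,0,0.23,1],[-0.5,-9,0,0,0,0.23,1],[0,0,0,0,0,0,1]]])

```text
time_s: 10.72
tcp_pos: [0.5876, -0.103, 0.041]
orientation: [-0.005, 0.997, 0.078, -0.0]
contact_force: [-0.3, 0.2, -5.6]
gripper_width: 0.0153
```

```bash
python3 -c "
from h import *
import pickle
st()
o=get_obs();ci=camera_info('wrist');im=snapshot('wrist');cv2.imwrite('pics/w9.png',im);pickle.dump((ci,o),open('w9.pkl','wb'))
crop(im,240,0,160,120,5,'pics/w9c.png')
"
```

```text
t 10.7167 tcp [ 0.5876 -0.103   0.041 ] nose rel RH stage mm [ 2.2 93.2  3.2] roddir stage [0.0267 0.9996 0.0112]
F stage [-0.3  0.2 -5.6] tq [-0.08 -0.08 -0.02] qv 0.012 w 0.015330734648349862
rot needed deg [-0.62 -0.05 -1.48]
```

View pics/w9c.png

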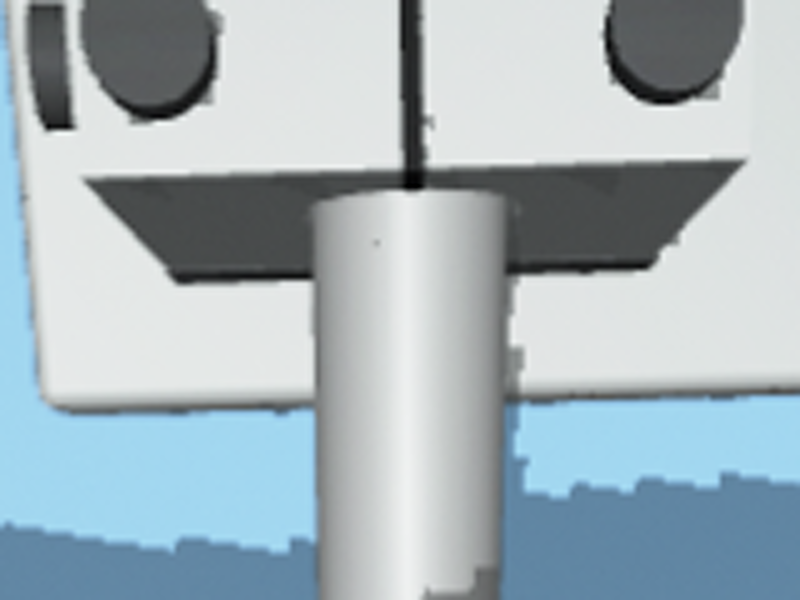

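Request:
jog_arm(steps=[[[0,-9,0.4,0,0,0,1],[0,-9,0.3,0,0,0,1],[0,-7,0.1,0,0,0,1],[0,0,0,0,0,0,1]]])

```text
time_s: 11.1
tcp_pos: [0.5839, -0.0782, 0.0404]
orientation: [-0.005, 0.997, 0.077, 0.0]
contact_force: [0.1, 0.3, -6.0]
gripper_width: 0.0151
```

```bash
python3 -c "
from h import *
import pickle
st()
"
```

```text
t 11.1 tcp [ 0.5839 -0.0782  0.0404] nose rel RH stage mm [  3.3 118.3   2.3] roddir stage [0.0282 0.9996 0.0097]
F stage [ 0.1  0.2 -6. ] tq [-0.08 -0.04  0.04] qv 0.015 w 0.015103320041975508
rot needed deg [-0.53 -0.07 -1.57]
```

Request:
jog_arm(steps=[[[-0.4,-4,0,0,0,0,1],[-0.1,-4,0,0,0,0,1],[-0.1,-4,0,0,0,0,1],[0,-3,0,0,0,0,1]]])

```text
time_s: 11.43
tcp_pos: [0.5808, -0.0631, 0.0405]
orientation: [-0.004, 0.997, 0.077, 0.0]
contact_force: [0.2, 1.1, -5.3]
gripper_width: 0.0155
```

```bash
python3 -c "
from h import *
import pickle
st()
"
```

```text
t 11.4333 tcp [ 0.5808 -0.0631  0.0405] nose rel RH stage mm [  3.2 133.7   2.2] roddir stage [0.0292 0.9995 0.0089]
F stage [ 0.4  1.  -5.3] tq [-0.07 -0.03 -0.03] qv 0.068 w 0.015506447084060189
rot needed deg [-0.49 -0.07 -1.63]
```

Request:
jog_arm(steps=[[[0,-5,0,0,0,0,1],[0,-5,0,0,0,0,1],[0.3,-4,0,0,0,-0.2,1],[0.3,-4,0,0,0,-0.25,1],[0.3,-4,0,0,0,-0.25,1],[0.3,-4,0,0,0,-0.25,1]]])

```text
time_s: 11.93
tcp_pos: [0.5778, -0.0351, 0.0409]
orientation: [-0.004, 0.996, 0.085, 0.0]
contact_force: [0.4, 0.3, -5.2]
gripper_width: 0.0155
```

```bash
python3 -c "
from h import *
import pickle
st()
"
```

```text
t 11.9333 tcp [ 0.5778 -0.0351  0.0409] nose rel RH stage mm [  1.9 161.9   2.5] roddir stage [0.0122 0.9999 0.0086]
F stage [ 0.5  0.2 -5.2] tq [-0.29 -0.17 -0.1 ] qv 0.076 w 0.015527609279109171
rot needed deg [-0.47 -0.1  -0.65]
```

Request:
jog_arm(steps=[[[0.3,-4,0,0,0,-0.2,1],[0.3,-4,0,0,0,-0.25,1],[0.3,-4,0,0,0,-0.2,1],[0.2,-3,0,0,0,0,1],[0,0,0,0,0,0,1]]])

```text
time_s: 12.35
tcp_pos: [0.5758, -0.0192, 0.0408]
orientation: [-0.004, 0.996, 0.091, 0.0]
contact_force: [-1.2, -0.4, -5.4]
gripper_width: 0.0151
```

```bash
python3 -c "
from h import *
import pickle
st()
o=get_obs();ci=camera_info('wrist');im=snapshot('wrist');cv2.imwrite('pics/w10.png',im);pickle.dump((ci,o),open('w10.pkl','wb'))
"
```

```text
t 12.35 tcp [ 0.5758 -0.0192  0.0408] nose rel RH stage mm [  0.5 177.9   2.2] roddir stage [4.0e-04 1.0e+00 7.4e-03]
F stage [-1.2 -0.2 -5.4] tq [ 0.   -0.14 -0.26] qv 0.004 w 0.015089761024480553
rot needed deg [-0.4  -0.05  0.02]
```

View pics/w10.png

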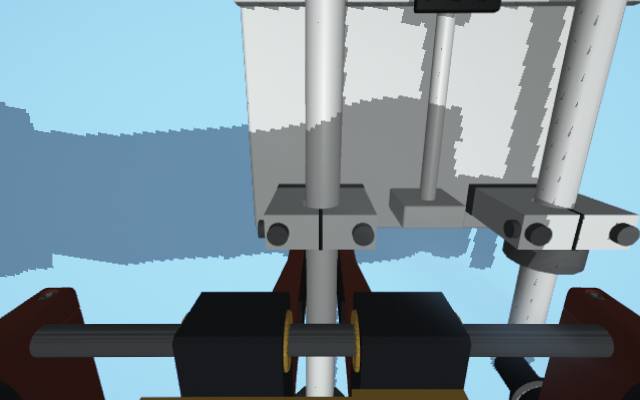

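Request:
jog_arm(steps=[[[0,0,0,0,0,0,-1],[0,0,0,0,0,0,-1],[0,0,0,0,0,0,-1],[0,0,0,0,0,0,-1],[0,0,0,0,0,0,-1],[0,0,0,0,0,0,-1],[0,0,0,0,0,0,-1],[0,0,0,0,0,0,-1]]])

```text
time_s: 13.07
tcp_pos: [0.5792, -0.0181, 0.044]
orientation: [-0.004, 0.996, 0.092, 0.004]
contact_force: [-1.0, -0.1, 0.1]
gripper_width: 0.0654
```

```bash
python3 -c "
from h import *
st()
o=get_obs();t=o['tcp_pos'];s=np.radians(YW)
plan([t[0]+.1235*np.sin(s),t[1]-.1235*np.cos(s),.041],YW,4)
"
```

```text
t 13.0667 tcp [ 0.5792 -0.0181  0.044 ] nose rel RH stage mm [  3.7 178.3   5.4] roddir stage [-8.0e-04  1.0e+00  7.3e-03]
F stage [-1.   0.1  0.1] tq [-0.06 -0.08  0.01] qv 0.005 w 0.06543657707911603
rot needed deg [-0.4  -0.47  0.09]
[np.float64(-0.1), np.float64(30.9), np.float64(0.5), np.float64(-0.1), np.float64(-0.12), np.float64(0.02)]
[np.float64(-0.0), np.float64(30.9), np.float64(0.6), np.float64(-0.1), np.float64(-0.12), np.float64(0.02)]
[np.float64(-0.0), np.float64(30.9), np.float64(0.6), np.float64(-0.1), np.float64(-0.12), np.float64(0.02)]
[np.float64(-0.0), np.float64(30.9), np.float64(0.7), np.float64(-0.1), np.float64(-0.12), np.float64(0.02)]
```

Request:
jog_arm(steps=[[[-2,15,0.5,-0.1,-0.1,0,-1],[-1.5,28,0.5,-0.1,-0.1,0,-1],[0,32,0.5,-0.1,-0.1,0,-1],[0,30,0.6,-0.1,-0.1,0,-1],[0,14,0.6,0,0,0,-1],[0,2,0,0,0,0,-1],[0,0,0,0,0,0,-1]]])

```text
time_s: 13.65
tcp_pos: [0.5981, -0.1481, 0.0403]
orientation: [0.001, 0.996, 0.093, 0.0]
contact_force: [-0.8, -0.3, 0.3]
gripper_width: 0.0877
```

```bash
python3 -c "
from h import *
st()
plan([.5982,-.1407,.041],YW,1)
import pickle
o=get_obs();ci=camera_info('wrist');im=snapshot('wrist');cv2.imwrite('pics/w11.png',im);pickle.dump((ci,o),open('w11.pkl','wb'))
a=snapshot('side');crop(a,300,130,120,80,6.5,'pics/side11c.png')
"
```

```text
t 13.65 tcp [ 0.5981 -0.1481  0.0403] nose rel RH stage mm [-1.5 47.3 -0.2] roddir stage [-0.0024  1.     -0.0019]
F stage [-0.9 -0.1  0.3] tq [-0.02 -0.11 -0.02] qv 0.03 w 0.08767525490951551
rot needed deg [0.13 0.01 0.19]
[np.float64(1.5), np.float64(-7.3), np.float64(-0.7), np.float64(0.13), np.float64(0.01), np.float64(0.19)]
```

View pics/w11.png

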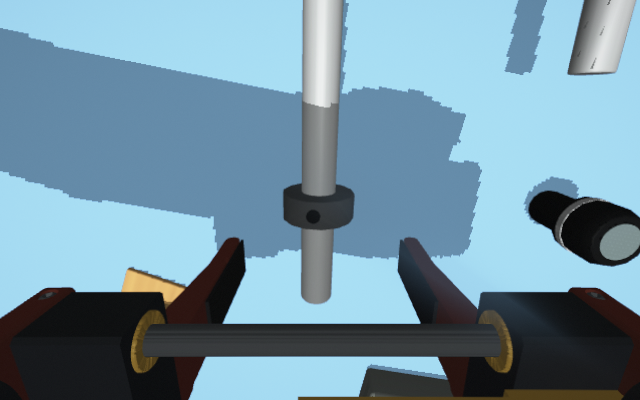

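View pics/side11c.png

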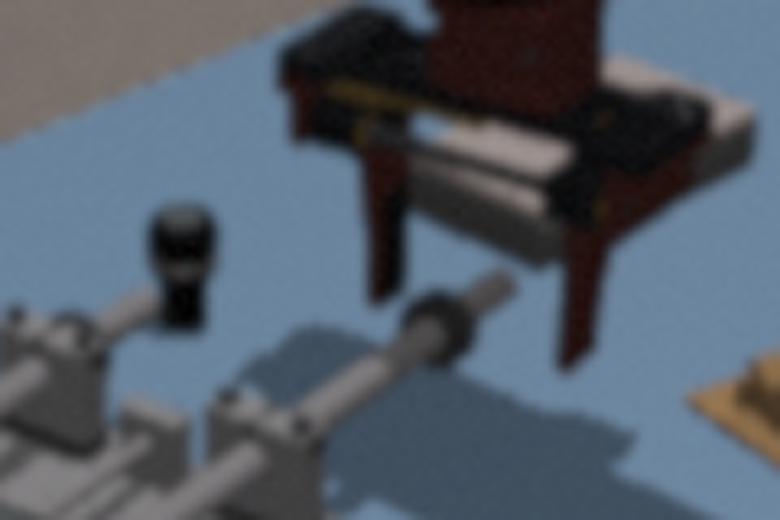

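```bash
python3 -c "
from h import *
import pickle
ci,o=pickle.load(open('w11.pkl','rb'))
M=Rt(o);t=np.array(o['tcp_pos'])
for z in (.058,.061):
  for p in ((316,299),(317,226),(319,195)):
    print(z,p,(M.T@(plane(ci,p,z)-t)*1000).round(1))
"
```

```text
0.058 (316, 299) [ -2.1  17.6 -17.7]
0.058 (317, 226) [ -1.4 -24.6 -17.8]
0.058 (319, 195) [ -0.4 -40.6 -17.8]
0.061 (316, 299) [ -2.   15.5 -20.7]
0.061 (317, 226) [ -1.4 -25.8 -20.8]
0.061 (319, 195) [ -0.4 -41.5 -20.8]
```

```bash
python3 -c "
from h import *
a=cv2.imread('pics/w11.png')
c=np.vstack([cv2.resize(a[y:y+h,285:355],None,fx=10,fy=10,interpolation=cv2.INTER_CUBIC) for y,h in ((0,12),(80,12),(170,12),(240,12),(290,12))])
cv2.imwrite('pics/w11c.png',c)
"
```

```text
(no output)
```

View pics/w11c.png

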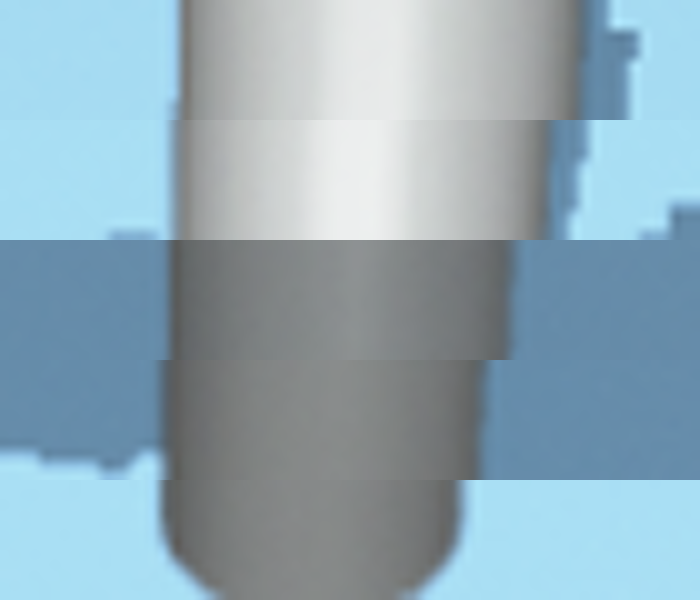

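```bash
python3 -c "
from h import *
import pickle
ci,o=pickle.load(open('w11.pkl','rb'))
M=Rt(o);t=np.array(o['tcp_pos'])
P=[M.T@(plane(ci,(x-.5,y),.060)-t)*1000 for x,y in ((323.25,6),(321.3,86),(319.2,176),(317.45,246),(316.15,296))]
print(np.round(P,1)); k=np.polyfit([p[1] for p in P],[p[0] for p in P],1);print(k,np.degrees(k[0]))
"
```

```text
[[   1.2 -119.3  -20. ]
 [   0.5  -89.6  -19.9]
 [  -0.5  -50.4  -19.8]
 [  -1.4  -14.6  -19.7]
 [  -2.2   14.4  -19.7]]
[-0.02574108 -1.83989423] -1.4748552624244
```

Request:
jog_arm(steps=[[[-1.6,-5.5,0,0.1,0,1.4,-1],[0,0,0,0,0,0,0.2],[0,0,0,0,0,0,1],[0,0,0,0,0,0,1],[0,0,0,0,0,0,1],[0,0,0,0,0,0,1]]])

```text
time_s: 14.25
tcp_pos: [0.5955, -0.134, 0.041]
orientation: [-0.001, 0.996, 0.087, 0.0]
contact_force: [-0.4, -0.5, -0.6]
gripper_width: 0.0578
```

```bash
python3 -c "
from h import *
st()
o=get_obs();import pickle;ci=camera_info('wrist');im=snapshot('wrist');cv2.imwrite('pics/w12.png',im);pickle.dump((ci,o),open('w12.pkl','wb'))
"
```

```text
t 14.25 tcp [ 0.5955 -0.134   0.041 ] nose rel RH stage mm [ 0.9 61.6  1.5] roddir stage [0.0096 1.     0.0029]
F stage [-0.4 -0.4 -0.6] tq [-0.1  -0.1  -0.01] qv 0.005 w 0.05779591795633417
rot needed deg [-0.14 -0.03 -0.5 ]
```

View pics/w12.png

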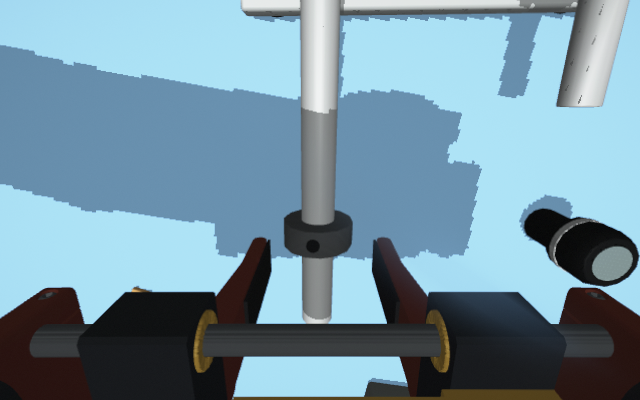

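Request:
jog_arm(steps=[[[0,3.5,0.3,0,0,0.6,1],[0,0,0,0,0,0.1,1],[0,0,0,0,0,0,1],[0,0,0,0,0,0,1],[0,0,0,0,0,0,1],[0,0,0,0,0,0,1],[0,0,0,0,0,0,1],[0,0,0,0,0,0,1]]])

```text
time_s: 14.97
tcp_pos: [0.5956, -0.1384, 0.0405]
orientation: [-0.001, 0.997, 0.08, -0.001]
contact_force: [-0.8, 0.3, 0.2]
gripper_width: 0.0152
```

```bash
python3 -c "
from h import *
st()
o=get_obs();import pickle;ci=camera_info('wrist');im=snapshot('wrist');cv2.imwrite('pics/w13.png',im);pickle.dump((ci,o),open('w13.pkl','wb'))
"
```

```text
t 14.9667 tcp [ 0.5956 -0.1384  0.0405] nose rel RH stage mm [ 3.  57.1  1. ] roddir stage [0.0234 0.9997 0.0027]
F stage [-0.7  0.5  0.2] tq [-0.01 -0.05  0.05] qv 0.002 w 0.015209456835878373
rot needed deg [-0.13  0.05 -1.3 ]
```

View pics/w13.png

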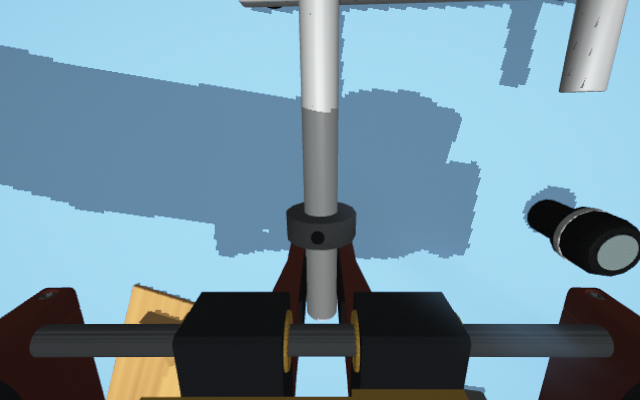

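Request:
jog_arm(steps=[[[0.8,0,0,0,0,-0.33,1],[0.8,0,0,0,0,-0.33,1],[0.8,0,0,0,0,-0.33,1],[0.8,0,0,0,0,-0.33,1],[0,0,0,0,0,0,1]]])

```text
time_s: 15.43
tcp_pos: [0.5979, -0.1381, 0.0405]
orientation: [-0.001, 0.996, 0.092, -0.002]
contact_force: [-1.4, 0.4, 1.9]
gripper_width: 0.0152
```

```bash
python3 -c "
from h import *
st((.0008,-.3203,-.0195))
o=get_obs();import pickle;ci=camera_info('wrist');im=snapshot('wrist');cv2.imwrite('pics/w14.png',im);pickle.dump((ci,o),open('w14.pkl','wb'))
c=np.vstack([cv2.resize(im[y:y+h,285:355],None,fx=10,fy=10,interpolation=cv2.INTER_CUBIC) for y,h in ((0,30),(80,12),(170,12))])
cv2.imwrite('pics/w14c.png',c)
"
```

```text
t 15.4333 tcp [ 0.5979 -0.1381  0.0405] nose rel RH stage mm [ -0.2 177.8  -0.2] roddir stage [-0.0013  1.      0.0029]
F stage [-1.3  0.6  1.9] tq [ 0.    0.24 -0.08] qv 0.004 w 0.015187618696367419
rot needed deg [-0.14  0.17  0.12]
```

View pics/w14c.png

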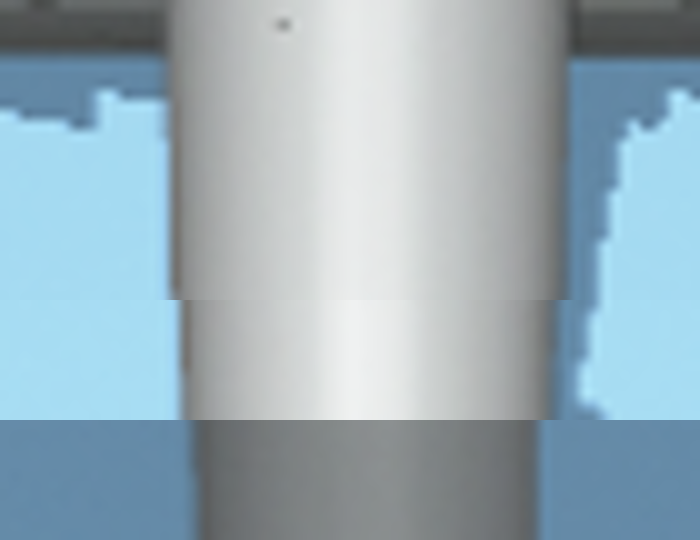

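Request:
jog_arm(steps=[[[0,-6,0,0,0.1,0.1,1],[0,-9,0,0,0,0,1],[0,-9,0,0,0,0,1],[0,-9,0,0,0,0,1],[0,-9,0,0,0,0,1],[0,-9,0,0,0,0,1],[0,-6,0,0,0,0,1],[0,0,0,0,0,0,1]]])

```text
time_s: 16.15
tcp_pos: [0.5898, -0.0936, 0.0416]
orientation: [0.007, 0.996, 0.086, 0.002]
contact_force: [-1.9, 0.9, 2.1]
gripper_width: 0.0153
```

```bash
python3 -c "
from h import *
st((.0008,-.3203,-.0195))
"
```

```text
t 16.15 tcp [ 0.5898 -0.0936  0.0416] nose rel RH stage mm [  3.6 223.2  -4.4] roddir stage [ 0.0107  0.9999 -0.0136]
F stage [-1.7  1.2  2.1] tq [0.3  0.33 0.05] qv 0.007 w 0.015310614006625612
rot needed deg [ 0.8  -0.17 -0.57]
```

Request:
jog_arm(steps=[[[0,0,0,0.4,0,-0.3,1],[0,0,0,0.4,0,-0.3,1],[0,0,0,0.1,0,-0.1,1]]])

```text
time_s: 16.4
tcp_pos: [0.5898, -0.0932, 0.0416]
orientation: [-0.002, 0.996, 0.093, 0.001]
contact_force: [-2.4, -1.7, 2.1]
gripper_width: 0.0152
```

```bash
python3 -c "
from h import *
st((.0008,-.3203,-.0195))
o=get_obs();import pickle;ci=camera_info('wrist');im=snapshot('wrist');cv2.imwrite('pics/w15.png',im);pickle.dump((ci,o),open('w15.pkl','wb'))
"
```

```text
t 16.4 tcp [ 0.5898 -0.0932  0.0416] nose rel RH stage mm [ -0.8 223.4   1.2] roddir stage [-0.0032  1.      0.0037]
F stage [-2.7 -1.3  2.1] tq [-0.28  0.35 -0.15] qv 0.037 w 0.015179200846361937
rot needed deg [-0.19 -0.16  0.23]
```

View pics/w15.png

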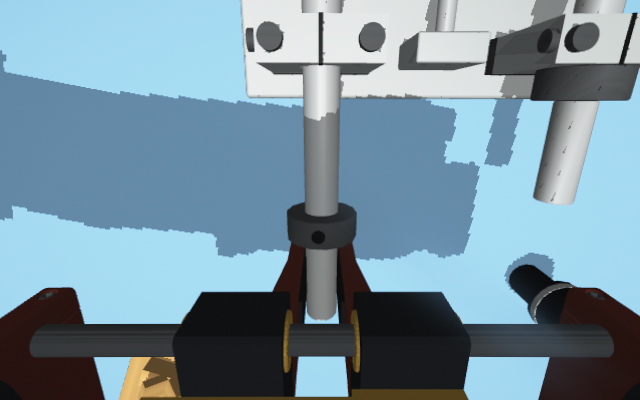

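Request:
jog_arm(steps=[[[0,-6,-0.1,-0.1,0,0.1,1],[0,-7,-0.1,0,0,0,1],[0,-7,0,0.1,0,0,1],[0,-6,0,0.1,0,0,1]]])

```text
time_s: 16.78
tcp_pos: [0.5858, -0.0725, 0.0419]
orientation: [-0.0, 0.996, 0.089, 0.002]
contact_force: [-0.6, -5.5, 2.6]
gripper_width: 0.0153
```

```bash
python3 -c "
from h import *
st((.0008,-.3203,-.0195))
a=snapshot('side');crop(a,220,190,100,75,8,'pics/side16c.png')
a=snapshot('scene');crop(a,320,150,80,60,10,'pics/scene16c.png')
"
```

```text
t 16.7833 tcp [ 0.5858 -0.0725  0.0419] nose rel RH stage mm [  1.8 244.5   0.5] roddir stage [5.5e-03 1.0e+00 8.0e-04]
F stage [-1.6 -5.3  2.6] tq [-1.17  0.26  0.05] qv 0.108 w 0.015308050507158574
rot needed deg [-0.02 -0.22 -0.27]
```

View pics/side16c.png

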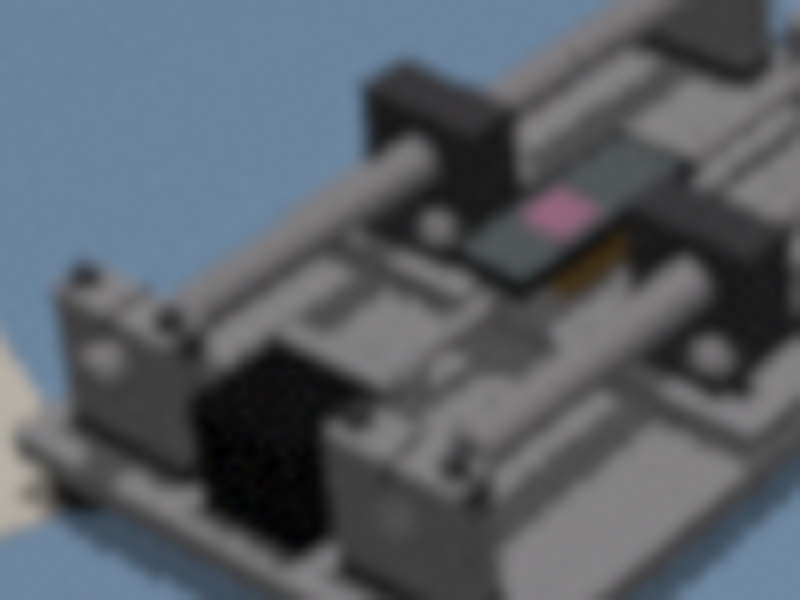

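View pics/scene16c.png

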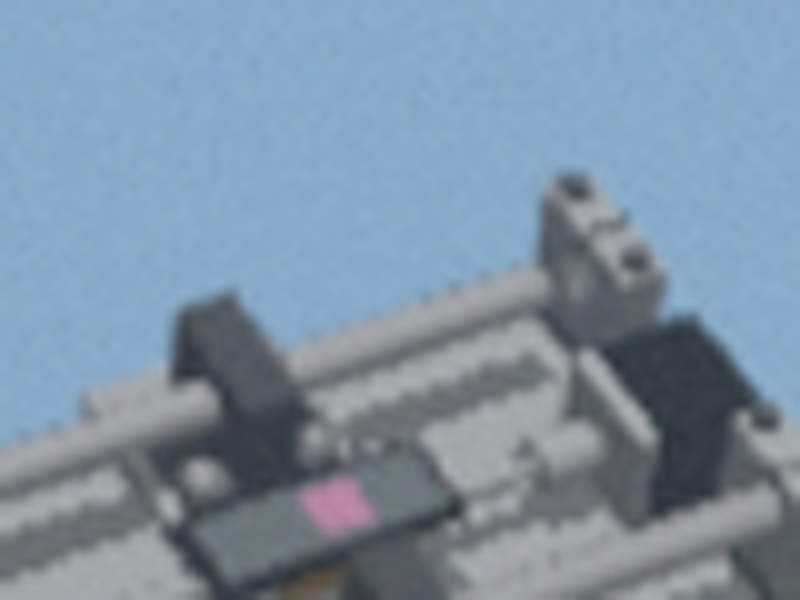

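Request:
jog_arm(steps=[[[0,-5,0,0,0,-0.25,1],[0,-5,0,0,0,0,1],[0,-4,0,0,0,0,1],[0,-4,0,0,0,0,1]]])

```text
time_s: 17.22
tcp_pos: [0.5827, -0.0562, 0.0422]
orientation: [0.001, 0.996, 0.09, 0.002]
contact_force: [-0.2, -4.8, 2.3]
gripper_width: 0.0153
```

```bash
python3 -c "
from h import *
st((.0008,-.3203,-.0195))
"
```

```text
t 17.2167 tcp [ 0.5827 -0.0562  0.0422] nose rel RH stage mm [  0.7 261.2   0. ] roddir stage [ 0.0022  1.     -0.0016]
F stage [-1.  -4.7  2.3] tq [-1.02  0.24  0.03] qv 0.091 w 0.015332297267449403
rot needed deg [ 0.11 -0.23 -0.08]
```

Request:
jog_arm(steps=[[[0,-4,0,0.1,0,-0.1,1],[0,-4,0,0,0,0,1],[0,-4,0,0,0,0,1]]])

```text
time_s: 17.47
tcp_pos: [0.5806, -0.0451, 0.0422]
orientation: [0.001, 0.996, 0.09, 0.002]
contact_force: [0.2, -3.8, 1.8]
gripper_width: 0.0152
```

```bash
python3 -c "
from h import *
st((.0008,-.3203,-.0195))
"
```

```text
t 17.4667 tcp [ 0.5806 -0.0451  0.0422] nose rel RH stage mm [5.000e-01 2.725e+02 2.000e-01] roddir stage [ 0.0019  1.     -0.0012]
F stage [-0.5 -3.8  1.8] tq [-1.21  0.24 -0.08] qv 0.091 w 0.01519108678452448
rot needed deg [ 0.09 -0.23 -0.06]
```

Request:
jog_arm(steps=[[[0,-4,0,0,0,-0.1,1],[0,-4,0,0,0,0,1],[0,-3,0,0,0,0,1],[0,-2,0,0,0,0,1]]])

```text
time_s: 17.8
tcp_pos: [0.5782, -0.0317, 0.0423]
orientation: [0.001, 0.996, 0.091, 0.002]
contact_force: [0.3, -4.3, 2.1]
gripper_width: 0.0155
```

```bash
python3 -c "
from h import *
st((.0008,-.3203,-.0195))
o=get_obs();import pickle;ci=camera_info('wrist');im=snapshot('wrist');cv2.imwrite('pics/w17.png',im)
a=snapshot('side');crop(a,220,165,150,100,5,'pics/side17c.png')
"
```

```text
t 17.8 tcp [ 0.5782 -0.0317  0.0423] nose rel RH stage mm [  0.3 286.1   0. ] roddir stage [ 9.e-04  1.e+00 -2.e-03]
F stage [-0.5 -4.2  2.1] tq [-1.07  0.19 -0.08] qv 0.048 w 0.015486995807869192
rot needed deg [ 0.14 -0.24 -0.01]
```

View pics/w17.png

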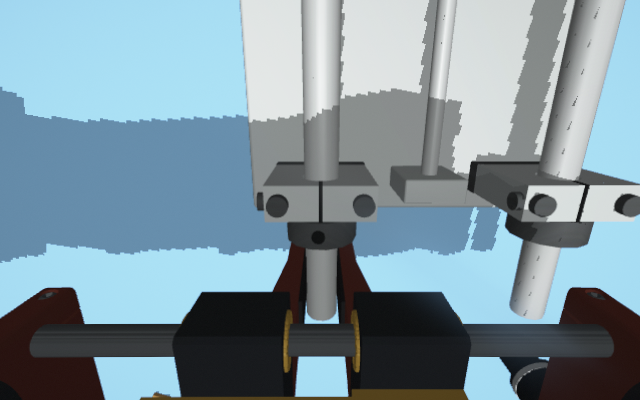

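View pics/side17c.png

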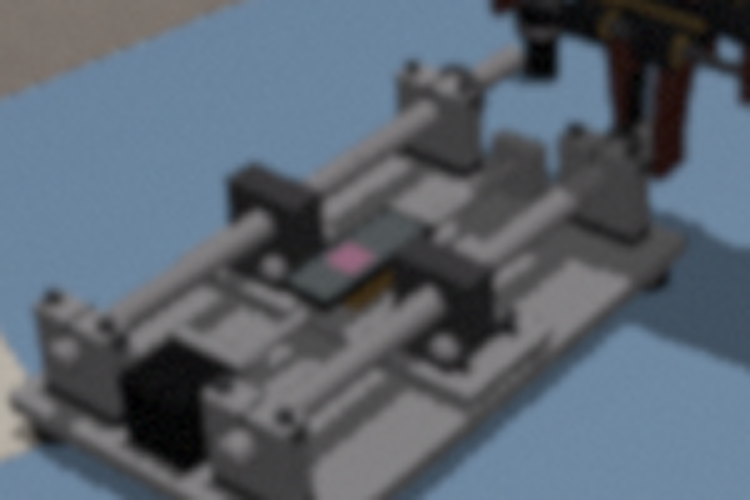

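Nose shows in the left bore (side crop ~(237,443)); the collar is nearly at the right support. Last millimetres gently.

Request:
jog_arm(steps=[[[0,-2,0,0,0,0,1],[0,-2,0,0,0,0,1],[0,-2,0,0,0,0,1]]])

```text
time_s: 18.15
tcp_pos: [0.578, -0.0305, 0.0423]
orientation: [0.004, 0.996, 0.089, 0.003]
contact_force: [-0.1, -9.1, 1.0]
gripper_width: 0.0151
```

```bash
python3 -c "
from h import *
st((.0008,-.3203,-.0195))
"
```

```text
t 18.15 tcp [ 0.578  -0.0305  0.0423] nose rel RH stage mm [  1.1 287.3  -1.7] roddir stage [ 0.0036  1.     -0.0073]
F stage [-1.8 -8.9  1. ] tq [-1.95  0.05 -0.01] qv 0.044 w 0.015085046910179725
rot needed deg [ 0.44 -0.25 -0.16]
```

Request:
jog_arm(steps=[[[0,-3,0,0.2,0,0,1],[0,-3,0,0.2,0,-0.1,1]]])

```text
time_s: 18.32
tcp_pos: [0.578, -0.0305, 0.0423]
orientation: [0.003, 0.996, 0.088, 0.003]
contact_force: [1.3, -11.4, 0.9]
gripper_width: 0.0154
```

```bash
python3 -c "
from h import *
st((.0008,-.3203,-.0195))
im=snapshot('wrist');crop(im,240,140,160,120,5,'pics/w18c.png')
a=snapshot('side');crop(a,240,215,60,50,12,'pics/side18c.png')
"
```

```text
t 18.3167 tcp [ 0.578  -0.0305  0.0423] nose rel RH stage mm [  1.7 287.4  -1.5] roddir stage [ 0.0057  1.     -0.0066]
F stage [ -0.8 -11.5   0.9] tq [-2.48  0.06 -0.06] qv 0.006 w 0.015448044881485209
rot needed deg [ 0.4  -0.28 -0.28]
```

View pics/w18c.png

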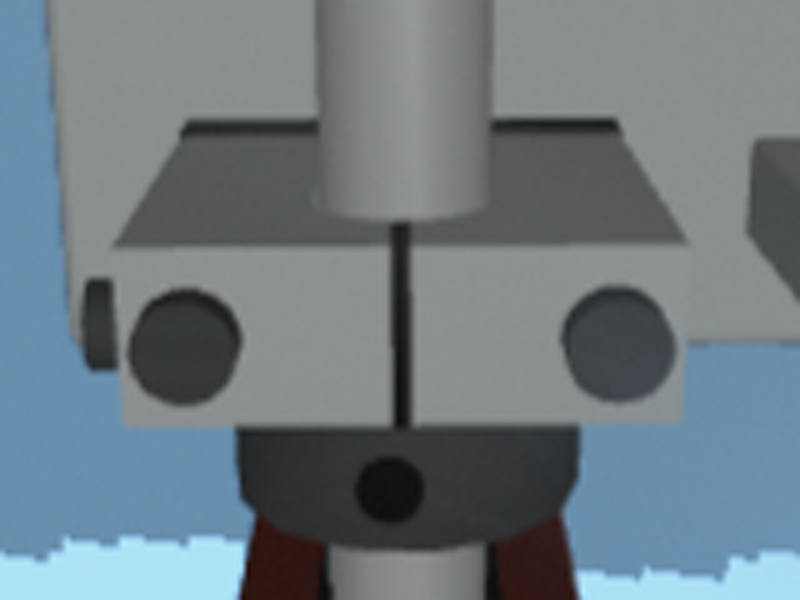

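View pics/side18c.png

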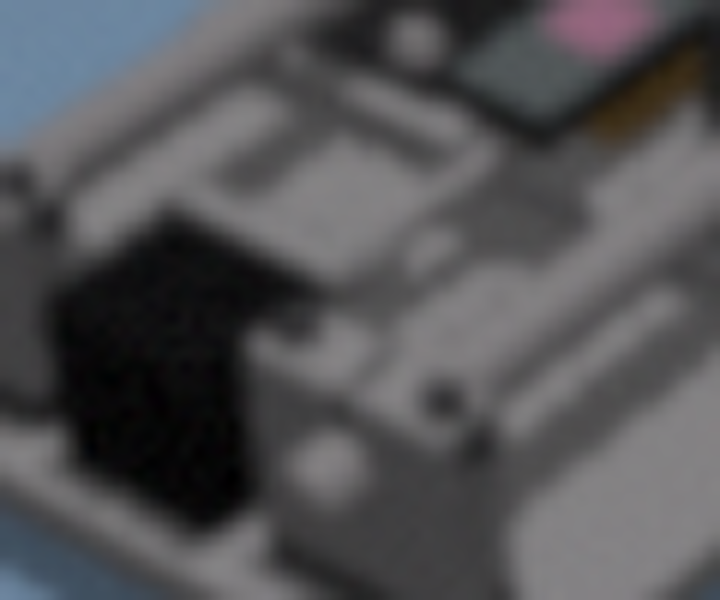

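Request:
jog_arm(steps=[[[0,0,0,0,0,0,1],[0,0,0,0,0,0,-1],[0,0,0,0,0,0,-1],[0,0,0,0,0,0,-1],[0,0,0,0,0,0,-1],[0,0,0,0,0,0,-1],[0,0,0,0,0,0,-1],[0,0,0,0,0,0,-1]]])

```text
time_s: 19.08
tcp_pos: [0.5778, -0.0244, 0.0415]
orientation: [-0.0, 0.996, 0.091, 0.003]
contact_force: [0.6, 0.1, 0.1]
gripper_width: 0.0586
```

Request:
jog_arm(steps=[[[0,0,0,0,0,0,-1],[0,2,-5,0,0,0,-1],[0,0,-20,0,0,0,-1],[0,0,-30,0,0,0,-1],[0,0,-30,0,0,0,-1],[0,0,-20,0,0,0,-1],[0,0,0,0,0,0,-1],[0,0,0,0,0,0,-1]]])

```text
time_s: 19.75
tcp_pos: [0.5765, -0.027, 0.1515]
orientation: [-0.001, 0.996, 0.091, 0.002]
contact_force: [-0.3, 0.6, -1.1]
gripper_width: 0.0878
```

```bash
python3 -c "
from h import *
st()
im=snapshot('wrist');cv2.imwrite('pics/w19.png',im);crop(im,240,100,160,120,5,'pics/w19c.png')
a=snapshot('side');crop(a,215,150,160,120,5,'pics/side19c.png')
"
```

```text
t 19.75 tcp [ 0.5765 -0.027   0.1515] nose rel RH stage mm [ -0.2 170.2 111.7] roddir stage [8.0e-04 1.0e+00 1.3e-03]
F stage [-0.2  0.6 -1.1] tq [-0.07 -0.07  0.  ] qv 0.037 w 0.08779109906422243
rot needed deg [-0.05 -0.19 -0.  ]
```

View pics/w19.png

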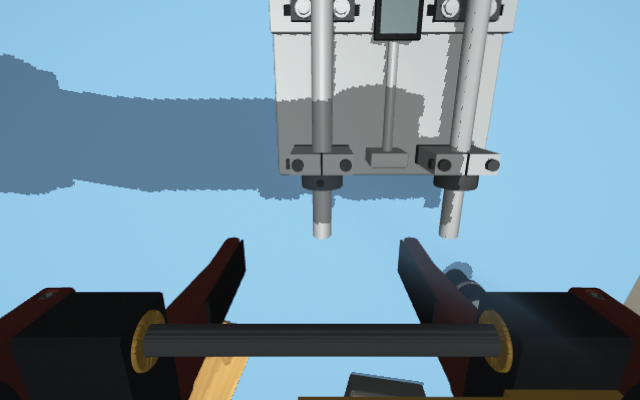

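View pics/w19c.png

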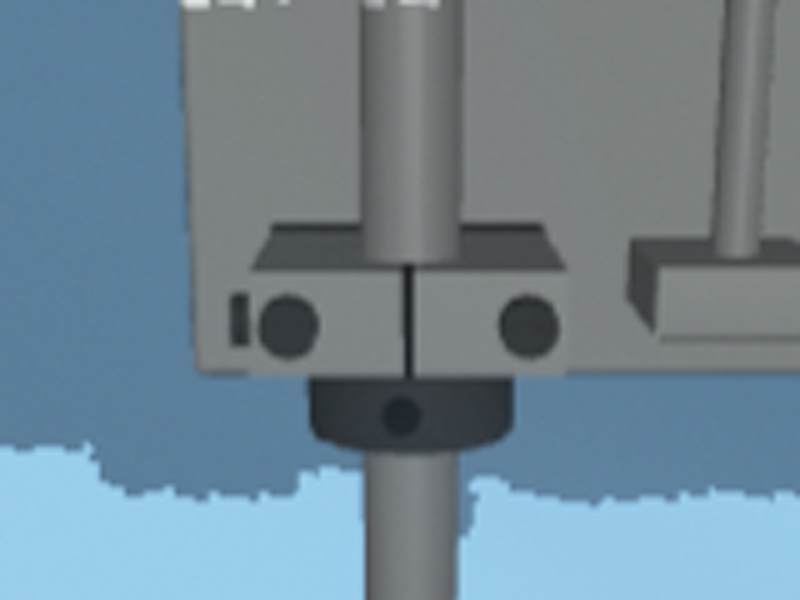

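View pics/side19c.png

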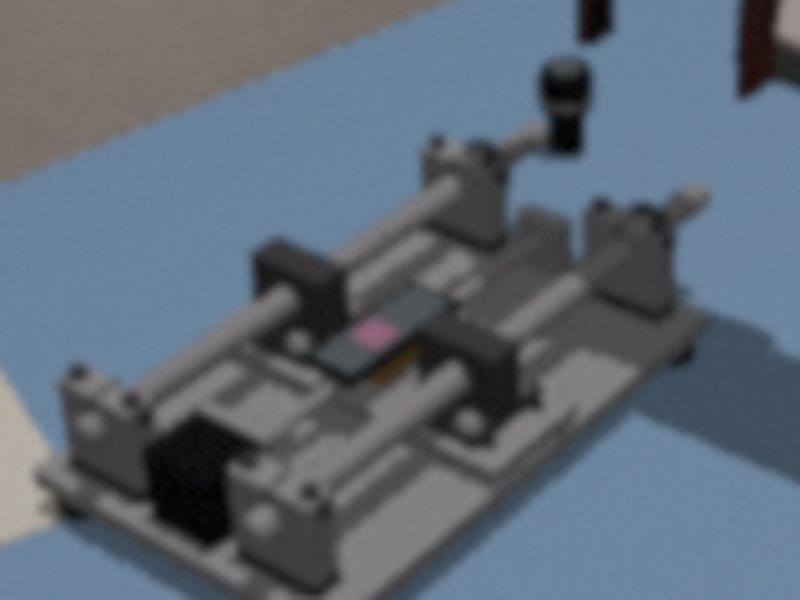

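```bash
python3 -c "
from h import *
print(finish_job())"
```

```text
the job is handed in; nothing more can be done
None
```

The guide rod is fitted through all three bores with its collar against the right-hand support. It is let go and the job is handed in, at about 20 s of the 72 s allowed. I got no verdict back.

**How it went**
- The first try at the right-hand bore touched the support face at about 12 N at the wrist. The nose was a little low, so I backed off, raised it about 2 mm and it went in without force.
- The wrist camera put the bearing block about 3.4 mm farther from the robot than the line. I swung the nose onto its bore and it entered without resistance.
- Straightening the rod from the first grip did not shift the block, because the rod turned in the pads instead. After regripping on the tail I swung the rod straight, and that drew the block into line.
- From there I fed the rod through the left-hand support until the collar touched. The push on the last millimetres was about 11 N at the wrist, then I opened the gripper and lifted clear.

**Last checks**
- **Collar:** flush with the right-hand support in the wrist view, with no gap to be seen.
- **Nose:** showing out of the left-hand support in the side view.
- **Rod line:** in line with the support's slit in the wrist view after release.
- **Gripper:** open and clear of everything.
- **Bystanders:** not measured. The arm touched none of them, and the ones in my last pictures looked as before; the phone and eraser were not in those views.
- **Final travel:** my estimate of the nose was 287.4 mm past the right-hand face against the nominal 288. That is within the error of the measurement, and contact was judged by force and picture.

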